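Tip a tube block onto its side and cover its wells

TASK

The metal tube block stands on end in front of the tray's raised sill: push its foot squarely up against the sill, then push high on its wells face so that it pivots over the sill, without lifting it, and lies flat and square on the rubber pad, wells up. Then take the steel cover by its handle from the sloping rest and lay it flat and centred over the wells, handle across the block's width, letting go only once it rests on the block. Leave the two beakers and the dropper bottle where they stand.

Things in the scene. Friction and masses are not known exactly. Their poses are not given: they have to be found in the camera images.
- tipping_tray: Flat metal tray, fixed, 305 mm long (x), 160 mm wide (y). Origin on the sill line at mid width, at worktop level; x points along the tray from foot plate over the sill to the bed, to the robot's right within 20 degrees; z up. Foot plate: x -125 to 0 mm, top 3 mm above the worktop. Bed with black rubber pad: x 7 to 169 mm, top at 14 mm; end lip at x 172 to 180 mm, 22 mm high.
- tray_sill (a point): Middle of the top edge of the steel sill between foot plate and bed (0, 0, 14 mm in the tray's frame; axes as the tray's). The sill has an upright face towards the foot plate; its top is 14 mm above the worktop, level with the pad.
- tube_block: Metal block, 140 mm long (z, up at the start) x 110 (y) x 70 (x), 0.55 to 0.9 kg, loose. Origin: centre of its foot face. Starts standing on end on the foot plate, 23 to 40 mm short of the sill, up to 12 degrees askew, its -x face with the wells on the robot's left. Pushed within 30 mm of its foot it slides; pushed near its top it tips, and past about 27 degrees it falls over by itself.
- block_wells (a point): Centre of the block's wells face (x -35, z 70 mm in the block's frame, same axes). Nine wells, 18 mm wide, 15 mm deep, centred 44 to 96 mm above the foot; below 35 and above 105 mm the face is plain. Lying as wanted, the block's x points straight down, its z along the tray's x, and this point is 84 mm above the worktop.
- block_toe (a point): Middle of the foot's edge next to the sill (x +35, z 0 mm in the block's frame); axes as the block's.
- block_foot (a point): Centre of the block's foot face, the same point and axes as the block's origin.
- cover_rest: Grey sloping rest, fixed, 150 x 120 mm. Origin on the worktop under its middle. Its slope rises at 35 degrees along its +x axis (which points to the robot's right within 20 degrees); the cover lies on it with its lower edge on a ledge that stands 8 mm proud of the cover's plate.
- cover: Steel plate, 136 (x) x 161 (y) x 4 mm, 0.16 kg, loose, with a bow handle. Origin: centre of its underside; z: plate normal, to the handle side. Starts on the rest tilted 35 degrees to face the robot's left, origin 62 mm above the worktop. The handle's bar runs along y over the middle, 64 mm long, 8 mm thick (x -4 to 4), 22 to 30 mm above the underside; 18 mm free below it.
- small_beaker: Clear beaker 55 mm wide, 69 mm high, standing beyond the sloping rest, seen from the robot; bystander. Origin: centre of its underside.
- dropper_bottle: White dropper bottle 35 mm wide, 88 mm high, standing beyond the sloping rest, seen from the robot; bystander. Origin: centre of its underside.
- big_beaker: Clear beaker 72 mm wide, 91 mm high, standing beyond the tray's bed, seen from the robot; bystander. Origin: centre of its underside.
There are look-alikes about, which are no part of the job. Of the things that look like the cover, the larger one is meant.

How it is judged:
On the way, in this order (a step that is already met when the one before it is completed fails the run):
1. the block, still standing, has its foot up against the sill (foot edge within 8 mm of it) (x of block_toe in the frame of tipping_tray above -0.008 m and angle between tube_block's own z axis and vertical below 0.15 rad), for 0.1 s.
2. the block lies flat on the pad, wells up (angle between tube_block's own x axis and vertical above 3.05 rad and height (world z) of block_wells below 0.09 m and x of block_wells in the frame of tipping_tray above 0.025 m), for 0.2 s.
3. the cover rests on the block while the fingers still hold it (contact force between cover and tube_block above 0.3 N and contact force between the fingers and cover above 0.5 N and distance between cover and block_wells below 0.03 m), for 0.05 s.
At the end, for the whole second after the job is handed in: Block flat on the pad, wells up (5 deg), wells face's middle 25-110 mm past the sill and within 35 mm of the tray's midline, square within 10 deg; cover flat on it, handle side up, centred within 20 mm, handle along the block's width within 11 deg; all at rest (all of step 2 and x of block_wells in the frame of tipping_tray below 0.11 m and y of block_wells in the frame of tipping_tray between -0.035 and 0.035 m and angle between the y axis of tube_block and the y axis of tipping_tray, either way round below 0.17 rad and distance between cover and block_wells below 0.02 m and angle between cover's own z axis and vertical below 0.06 rad and angle between the y axis of cover and the y axis of tube_block, either way round below 0.2 rad and linear speed of each of cover, tube_block below 0.02 m/s); the robot touches nothing.
It fails at once if the block is lifted (its foot's centre more than 85 mm above the worktop) (height (world z) of block_foot above 0.085 m).
It fails at once if a beaker or the dropper bottle is moved more than 20 mm (distance of any of big_beaker, small_beaker, dropper_bottle from where it was at the start of the episode above 0.02 m).
It also fails if it takes over 56 s, if anything falls off the work surface, if the arm or the gripper's body presses on something with over 40 N, if the wrist force passes 120 N, or if a joint passes its speed limit or range.

ROBOT

A 6-joint arm with a two-finger parallel gripper is mounted at the origin on a cart in front of the work surface, level with it; the furniture and walls round the work are solid. World frame = base frame: x ahead of the robot, y to its left, z up, the work surface at z = 0. Lengths are in m, angles in rad, forces in N, time in s.
With the tool pointing down it reaches from about 0.35 to 0.725 m from the base axis. Payload 6 kg.
Tool frame: the origin (TCP) lies midway between the tips of the shut fingers; the grasp point (between the pads) lies manip.grasp_offset behind it (manip.grasp_offset is the distance from the TCP to the grasp point, in m); z points along the fingers, y is the line along which they close (so a half turn about z gives the same grasp; the last joint's range is limited). The gripper opens to 85 mm and grips with 20 to 120 N. Pads are 22 mm wide; open, the fingers measure 114 mm over their backs; the gripper's body (76 mm by 85 mm) begins 54 mm behind the grasp point. The pads swing forward as they close: fully open they stand 13 mm farther back than shut.
Start: joints at [1.567, 0.04, 0.085, 0, -1.615, -0.334], TCP at [0.199, 0.566, 0.197] pointing down, gripper open.
Joint ranges: [-2.56, 2.56], [-1.29, 2.01], [-1.08, 1.49], [-3.29, 1.98], [-2.81, -0.18], [-2.99, 2.99]. Speed limits (rad/s): [2.57, 2.57, 3.01, 3.14, 3.14, 3.14].

INTERFACE

Orientations are given as a unit quaternion [w, x, y, z].
In Python, from workcell import manip gives the robot as it stands.
- The arm moves only by the tool apply_moves, never from a script. Its argument "plan" is a list that holds one entry, the list of rows, each a list of 5 numbers: the closure, from -1 (fully open) to 1 (shut), then the shift along the world's x, y, z in cm, then the turn about the world's z in degrees. In form: [[[hand, tx, ty, tz, spin], ...]]. A call has 1 to 12 rows; each row shifts and turns the commanded pose from where the row before left it; what a row does not reach is not made up. A row lasts 1/10 s, in which the tool goes at most 50 mm and 8.59 degrees, less where a joint would pass 70% of its speed; a pose out of reach is approached as far as the arm can. A call with a gripper value outside its range is refused whole. The fingers move at their own pace and stop on an object; the grip force is fixed at half the most. Time passes only in rows, so rows that do not move let the fingers close. It gives the time, the measured TCP pose, the force, the opening and the grip force at its end, in the units of the state.
- manip.sense(): the state, without advancing time (a new reading comes with each control period).
- manip.capture(name): name is "scene" or "side" or "wrist"; returns the picture (384x512x3 uint8, red, green, blue); there is no depth.
- manip.camera_model(name): a dict with "fx", "fy", "cx", "cy" (pixels), "rvec" (rotation vector, rad) and "tvec" (3), from world to camera coordinates, as OpenCV has them. Camera axes: x right, y down, z forward; pixel columns grow to the right and rows downward; lengths in m; the calibration is good to about 2 mm. A picture is of the moment at which its call begins: read the wrist's pose just before it. camera_model takes no time and is no camera call; for the wrist camera it gives the pose at the moment of the call.
- manip.hand_in(): hands the job in; it is judged then, once.
The state is a dict: "t": time; "qpos": joint angles; "dq": joint speeds; "joint_torque": joint torques, N m; "ee_pos": TCP position; "orientation": TCP orientation; "contact_force": force on the tool from outside, world axes, zero at the start; "torque": the same for the moment, N m; "finger_gap": finger opening in m; "grip_force": force on a finger pad.
Only numpy, scipy, OpenCV 4.12 (cv2) and the standard library are available. Lean on these libraries where they do the work, as an engineer would, in place of code of your own. Each camera call takes 0.05 s, during which the arm holds its last target. There are 200 camera calls.

## Working session

There is one attempt and no reset: what is moved stays moved. The work goes in short steps, Python scripts to look and compute and a tool call to move; the robot and the scene stay as the last step left them, time stands still between calls to the robot, and variables do not carry over. Pictures are saved under pics/ and viewed, at most 10 in all, crops included, and the job is handed in when it is done.

Besides the shell and the picture viewer there is one more tool, called after "Request:" as a command line: name --argument value ..., lists and objects as JSON in quotes. apply_moves: Moves the arm, as the interface text tells. Its arguments: {"type":"object","properties":{"plan":{"type":"array","items":{"type":"array","items":{"type":"array","items":{"type":"number"}}}}},"required":["plan"]}

```bash
mkdir -p pics; python3 - <<'E'
from workcell import manip
import cv2,numpy as np
s=manip.sense();print(s['t'],s['ee_pos'],s['orientation'],s['finger_gap'],manip.grasp_offset)
ims=[]
for n in ["scene","side"]:
    m=manip.camera_model(n);R=cv2.Rodrigues(np.array(m['rvec']))[0]
    print(n,{k:np.round(v,3).tolist() for k,v in m.items()},'pos',np.round(-R.T@np.array(m['tvec']),3))
    im=manip.capture(n);cv2.imwrite(f'pics/{n}0.png',im[:,:,::-1])
    cv2.imwrite(f'pics/{n}0b.png',cv2.resize(im[:,:,::-1],(800,600),interpolation=cv2.INTER_CUBIC))
E
```

```text
0.0 [0.19863344 0.56572747 0.19585327] [ 9.19722561e-04  9.85767876e-01 -1.68109598e-01 -1.05106966e-04] 0.08566662853374242 0.0187
scene {'fx': 349.62, 'fy': 349.62, 'cx': 250.131, 'cy': 188.593, 'rvec': [2.123, -1.106, 0.441], 'tvec': [-0.336, 0.413, 0.544]} pos [ 0.122 -0.34   0.67 ]
side {'fx': 472.077, 'fy': 472.077, 'cx': 260.594, 'cy': 198.287, 'rvec': [1.894, 1.709, -0.601], 'tvec': [-0.099, -0.424, 1.68]} pos [ 1.4   -0.068  1.023]
```

View pics/scene0b.png

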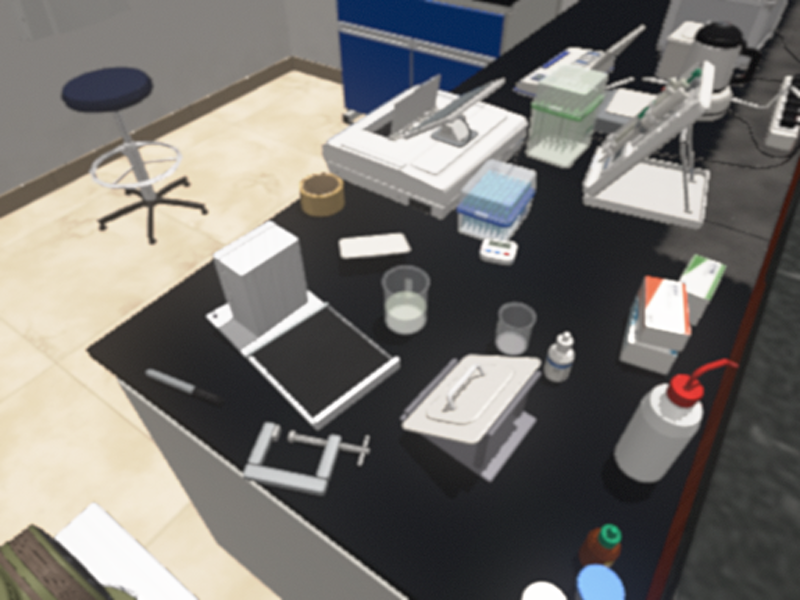

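View pics/side0b.png

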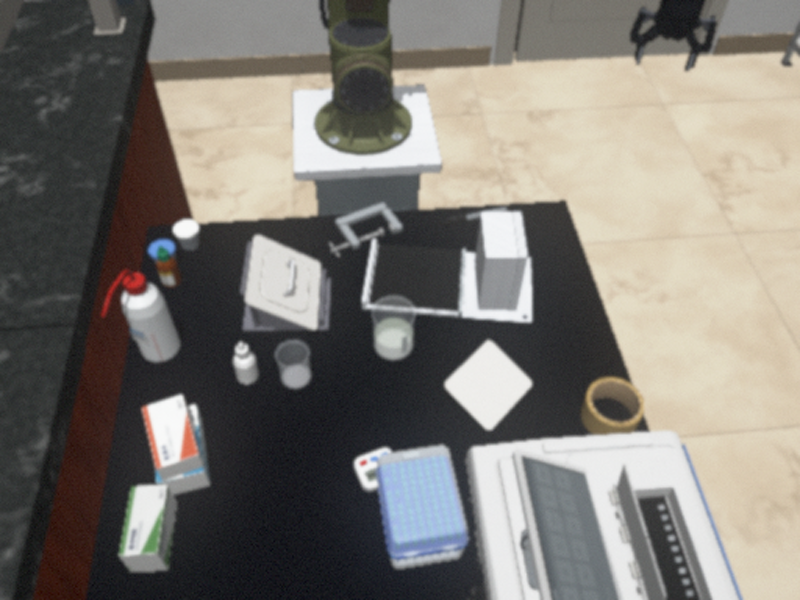

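The scene view shows the block at (262,280), tray bed at (325,360), cover on the rest at (478,398), beakers at (405,300) and (515,328), and the bottle at (560,357). There are two cover-like things. The plate with the bow handle on the sloping rest (side view 285,282) is the larger and fits the description. The bare pale square at side (488,384) / scene (375,245) has no handle and lies flat on the table, so it is the look-alike. Enlarged crops next to confirm.

```bash
python3 - <<'E'
import cv2,numpy as np
a=cv2.imread('pics/scene0.png');b=cv2.imread('pics/side0.png')
def crop(im,x,y,w,h,k):
    return cv2.resize(im[y:y+h,x:x+w],None,fx=k,fy=k,interpolation=cv2.INTER_CUBIC)
# scene crop origin (125,135) 133x150 x3... 
c=np.hstack([crop(a,128,138,133,150,3),crop(b,230,130,133,150,3)]) 
d=np.hstack([crop(a,250,220,100,100,4),crop(b,145,140,100,100,4)])
cv2.imwrite('pics/c1.png',c);cv2.imwrite('pics/c2.png',d);print(c.shape,d.shape)
E
```

```text
(450, 798, 3) (400, 800, 3)
```

View pics/c1.png

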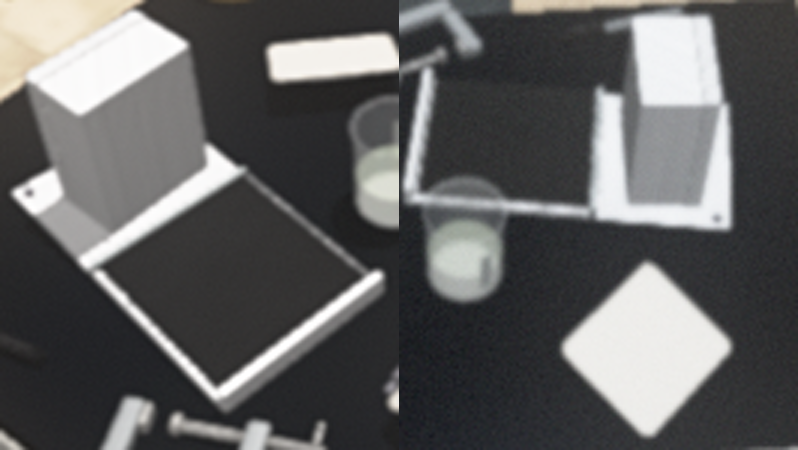

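View pics/c2.png

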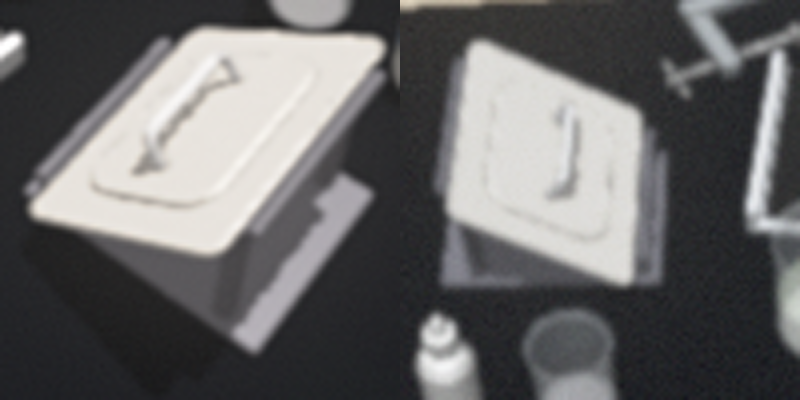

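The crops confirm it: the handled plate on the rest is the larger and is the cover. Its corners are at crop 2 scene (31,212),(225,252),(386,48),(190,30). The block's top face corners are at crop 1 scene (28,78),(136,12),(188,45),(80,114). The sill runs (85,265) to (243,172).

```bash
cat > h.py <<'E'
import cv2,numpy as np
from workcell import manip
def cam(n):
    m=manip.camera_model(n);R=cv2.Rodrigues(np.array(m['rvec']))[0];t=np.array(m['tvec'])
    K=np.array([[m['fx'],0,m['cx']],[0,m['fy'],m['cy']],[0,0,1]]);return K,R,t
def onz(n,uv,z,c=None):
    K,R,t=c or cam(n);o=-R.T@t;out=[]
    for u,v in np.reshape(uv,(-1,2)):
        d=R.T@np.linalg.solve(K,[u,v,1]);out.append(o+d*(z-o[2])/d[2])
    return np.array(out)
def tri(n1,uv1,n2,uv2):
    P=[K@np.c_[R,t] for K,R,t in (cam(n1),cam(n2))]
    X=cv2.triangulatePoints(P[0],P[1],np.array(uv1,float).T,np.array(uv2,float).T);return (X[:3]/X[3]).T
E
python3 - <<'E'
from h import *
np.set_printoptions(precision=4,suppress=True)
s1=lambda p:np.array(p,float)/3+[128,138]
d1=lambda p:(np.array(p,float)-[399,0])/3+[230,130]
s2=lambda p:np.array(p,float)/4+[250,220]
d2=lambda p:(np.array(p,float)-[400,0])/4+[145,140]
def ang(v): return np.degrees(np.arctan2(v[1],v[0]))
T=s1([(28,78),(136,12),(188,45),(80,114)]);U=d1([(710,16),(722,104),(626,104),(632,16)])
# scene order: nearleft, farleft, farright, nearright
for X in (onz('scene',T,.143),onz('side',U,.143),tri('scene',T,'side',U)):
    print('block',X.mean(0),'edges',[np.round(np.linalg.norm(X[i]-X[i-3]),3) for i in range(4)],'ang x(70)',ang(X[3]-X[0]),ang(X[2]-X[1]),'ang 110',ang(X[1]-X[0]),ang(X[2]-X[3]))
    print(X)
print('foot',onz('scene',s1([(108,226),(206,162)]),.003),onz('side',d1([(628,204),(702,206)]),.003))
S=onz('scene',s1([(85,265),(243,172)]),.014);S2=onz('side',d1([(598,88),(592,214)]),.014)
print('sill',S,S2,S.mean(0),S2.mean(0),ang(S[1]-S[0]),ang(S2[1]-S2[0]))
print('lip',onz('scene',s1([(222,395),(383,275)]),.022),onz('side',d1([(431,68),(408,194)]),.022))
print('plate',onz('scene',s1([(12,190)]),.003),onz('side',d1([(729,228)]),.003))
C=tri('scene',s2([(31,212),(225,252),(386,48),(190,30)]),'side',d2([(640,110),(475,40),(450,212),(630,285)]))
print('cover A B C D',C,C.mean(0),[np.round(np.linalg.norm(C[i]-C[i-3]),3) for i in range(4)],'ang slope',ang(C[1]-C[0]),ang(C[2]-C[3]),'bar',ang(C[3]-C[0]),ang(C[2]-C[1]))
E
```

```text
block [0.5211 0.203  0.143 ] edges [np.float64(0.109), np.float64(0.066), np.float64(0.107), np.float64(0.064)] ang x(70) -95.5225074261285 -97.08382241181579 ang 110 -5.331782700697628 -6.171909615740651
[[0.4703 0.2405 0.143 ]
 [0.579  0.2304 0.143 ]
 [0.5708 0.1648 0.143 ]
 [0.4641 0.1763 0.143 ]]
block [0.5228 0.2025 0.143 ] edges [np.float64(0.111), np.float64(0.083), np.float64(0.112), np.float64(0.071)] ang x(70) -95.27433971058993 -95.38155824623259 ang 110 -6.521195156911955 -12.500538911469016
[[0.4713 0.2471 0.143 ]
 [0.5814 0.2346 0.143 ]
 [0.5736 0.152  0.143 ]
 [0.4648 0.1762 0.143 ]]
block [0.5217 0.2031 0.1421] edges [np.float64(0.11), np.float64(0.079), np.float64(0.108), np.float64(0.07)] ang x(70) -95.91766816538112 -97.53005009919013 ang 110 -6.152156156632256 -10.97089915137692
[[0.4715 0.246  0.1417]
 [0.5807 0.2343 0.1414]
 [0.5703 0.1558 0.1428]
 [0.4643 0.1764 0.1427]]
foot [[0.4694 0.1896 0.003 ]
 [0.5744 0.1719 0.003 ]] [[0.5705 0.167  0.003 ]
 [0.5796 0.2359 0.003 ]]
sill [[0.4232 0.166  0.014 ]
 [0.576  0.1284 0.014 ]] [[0.4282 0.1602 0.014 ]
 [0.5881 0.1293 0.014 ]] [0.4996 0.1472 0.014 ] [0.5082 0.1448 0.014 ] -13.838325339229796 -10.918307462165199
lip [[ 0.3912 -0.009   0.022 ]
 [ 0.546  -0.0416  0.022 ]] [[ 0.3927 -0.0035  0.022 ]
 [ 0.5546 -0.038   0.022 ]]
plate [[0.4514 0.2901 0.003 ]] [[0.6081 0.2555 0.003 ]]
cover A B C D [[ 0.4494 -0.1121  0.0275]
 [ 0.4439 -0.2207  0.1022]
 [ 0.596  -0.2327  0.0992]
 [ 0.6062 -0.1223  0.0242]] [ 0.5239 -0.1719  0.0633] [np.float64(0.132), np.float64(0.153), np.float64(0.134), np.float64(0.157)] ang slope -92.94387020940688 -95.3016604647558 bar -3.7187179581522676 -4.508204496433544
```

Request:
apply_moves --plan '[[[-1, 3.5, -2.5, 0, 0.73], [-1, 3.5, -2.5, 0, 0.73], [-1, 3.5, -2.5, 0, 0.73], [-1, 3.5, -2.5, 0, 0.73], [-1, 3.5, -2.5, 0, 0.73], [-1, 3.5, -2.5, 0, 0.73], [-1, 3.5, -2.5, 0, 0.73], [-1, 3.5, -2.5, 0, 0.73], [-1, 3.5, -2.5, 0, 0.73], [-1, 3.5, -2.5, 0, 0.73], [-1, 0, 0, 0, 0], [-1, 0, 0, 0, 0]]]'

```text
t: 1.3
ee_pos: [0.5493, 0.3151, 0.1958]
orientation: [0.001, 0.994, -0.106, -0.001]
contact_force: [-0.3, 1.0, 0.3]
finger_gap: 0.086
grip_force: 0.0
```

Request:
apply_moves --plan '[[[-1, 0, 0, -4, 0], [-1, 0, 0, -4, 0], [-1, 0, 0, -4, 0], [-1, 0, 0, -3, 0], [-1, 0, 0, -2, 0], [-1, 0, 0, -1, 0], [-1, 0, 0, -1, 0], [-1, 0, 0, 0, 0], [-1, 0, 0, 0, 0]]]'

```text
t: 2.2
ee_pos: [0.5492, 0.3167, 0.008]
orientation: [-0.0, 0.994, -0.105, 0.001]
contact_force: [0.5, 0.2, -0.0]
finger_gap: 0.0852
grip_force: 0.0
```

```bash
python3 - <<'E'
from h import *
s=manip.sense();print(s['ee_pos'],s['contact_force'])
a=manip.capture('scene')[:,:,::-1];b=manip.capture('side')[:,:,::-1]
c=np.hstack([cv2.resize(a[60:260,128:261],None,fx=3,fy=3,interpolation=2),cv2.resize(b[60:260,230:363],None,fx=3,fy=3,interpolation=2)])
cv2.imwrite('pics/c3.png',c)
E
```

```text
[0.54919007 0.31665363 0.00802151] [ 0.53201541  0.21464756 -0.04989749]
```

View pics/c3.png

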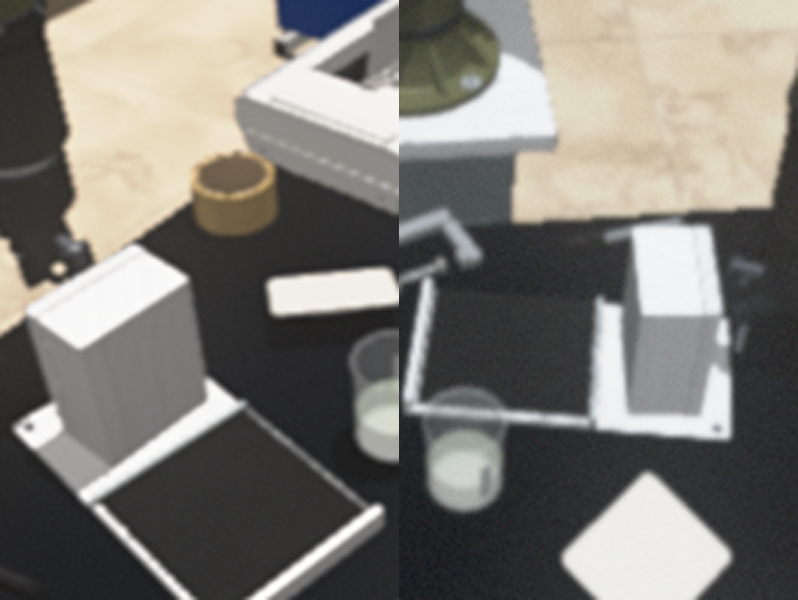

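The gripper stands behind the block: in the side crop a finger shows at (740,335), right of the block's edge at (722,315). The block hasn't moved. I'll push slowly towards the sill.

Request:
apply_moves --plan '[[[-1, -0.2, -1, 0, 0], [-1, -0.1, -0.5, 0, 0], [-1, -0.1, -0.4, 0, 0], [-1, -0.1, -0.4, 0, 0], [-1, -0.1, -0.4, 0, 0], [-1, -0.1, -0.4, 0, 0], [-1, 0, 0, 0, 0]]]'

```text
t: 3.0
ee_pos: [0.5414, 0.2841, 0.0064]
orientation: [0.001, 0.994, -0.105, -0.0]
contact_force: [-0.2, 2.3, -1.1]
finger_gap: 0.0853
grip_force: 0.0
```

Request:
apply_moves --plan '[[[-1, -0.05, -0.3, 0, 0], [-1, -0.05, -0.3, 0, 0], [-1, -0.05, -0.3, 0, 0], [-1, -0.05, -0.3, 0, 0], [-1, 0, 0, 0, 0]]]'

```text
t: 3.5
ee_pos: [0.54, 0.2729, 0.0073]
orientation: [-0.0, 0.994, -0.105, 0.0]
contact_force: [-0.1, -0.1, -0.0]
finger_gap: 0.0855
grip_force: 0.0
```

Request:
apply_moves --plan '[[[-1, -0.05, -0.2, 0, 0], [-1, -0.05, -0.2, 0, 0], [-1, -0.05, -0.2, 0, 0]]]'

```text
t: 3.8
ee_pos: [0.5396, 0.2687, 0.0091]
orientation: [-0.002, 0.995, -0.105, 0.002]
contact_force: [-1.2, 6.7, 10.6]
finger_gap: 0.0854
grip_force: 5.4
```

```bash
cat > look.py <<'E'
from h import *
import sys
np.set_printoptions(precision=4,suppress=True)
s=manip.sense();print(s['t'],s['ee_pos'],s['contact_force'])
a=manip.capture('scene');b=manip.capture('side')
def top(im,n,box,th,z):
    x0,y0,x1,y1=box;m=np.zeros(im.shape[:2],np.uint8)
    m[y0:y1,x0:x1]=(im[y0:y1,x0:x1].min(2)>th)*255
    cs=cv2.findContours(m,0,2)[0]
    for c in sorted(cs,key=cv2.contourArea)[-3:]:
        M=cv2.moments(c)
        if M['m00']<150: continue
        r=cv2.minAreaRect(onz(n,c[:,0].astype(float),z)[:,:2].astype(np.float32)*1000)
        print(n,'px',M['m10']/M['m00'],M['m01']/M['m00'],M['m00'],'rect mm',np.round(r[0],1),np.round(r[1],1),'ang',round(r[2],1))
top(a,'scene',(130,130,210,182),200,.143)
cv2.imwrite(sys.argv[1],np.hstack([cv2.resize(a[120:270,128:261,::-1],None,fx=3,fy=3,interpolation=2),cv2.resize(b[120:270,230:363,::-1],None,fx=3,fy=3,interpolation=2)]))
E
python3 look.py pics/c4.png
```

```text
3.8 [0.5396 0.2687 0.0091] [-1.1988  6.7239 10.6112]
scene px 186.2125279642058 169.6332817071072 968.5 rect mm [518.7 126.9] [ 94.6 116.5] ang 81.9
```

View pics/c4.png

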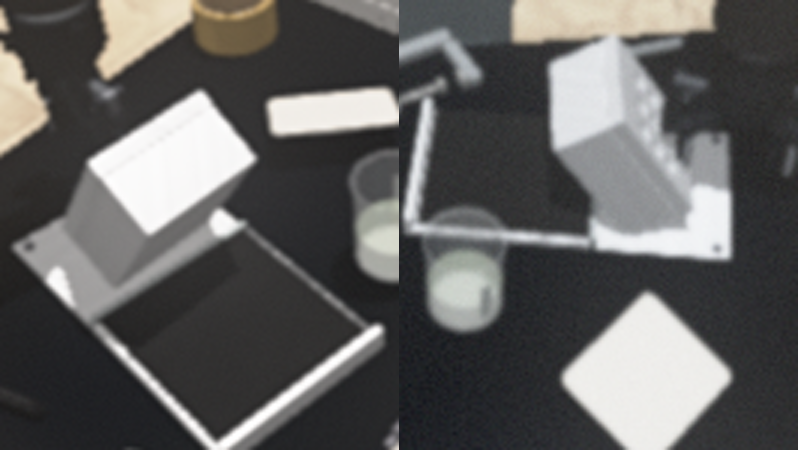

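The block is leaning: the side crop shows its top shifted to (549..663, 37..148), with its foot still near the sill at (598,215). I'll measure the lean before moving.

```bash
python3 - <<'E'
from h import *
np.set_printoptions(precision=4,suppress=True)
s1=lambda p:np.array(p,float)/3+[128,120]
d1=lambda p:(np.array(p,float)-[399,0])/3+[230,120]
X=tri('scene',s1([(88,163),(202,90),(256,157),(148,236)]),'side',d1([(613,37),(625,128),(555,148),(549,62)]))
o=np.array([.504,.146,0]);a=np.radians(-102);xt=np.array([np.cos(a),np.sin(a),0]);yt=np.array([-xt[1],xt[0],0])
Fr=lambda X:np.c_[(X-o)@xt,(X-o)@yt,X[:,2]]
print(Fr(X));print('edges',[round(np.linalg.norm(X[i]-X[i-3]),4) for i in range(4)])
ex=(X[3]-X[0]+X[2]-X[1]);ex/=np.linalg.norm(ex);ey=X[1]-X[0]+X[2]-X[3];ey/=np.linalg.norm(ey);ez=np.cross(ex,ey)
print('ex,ey,ez tray',Fr(np.array([ex,ey,ez])+o)[:, :],'lean',np.degrees(np.arccos(ez[2])),np.degrees(np.arcsin(-ex[2])))
c=X.mean(0)-.14*ez;print('foot c',Fr(c[None]),'toe',Fr((c+.035*ex)[None]),'toe far/near',Fr(np.array([c+.035*ex+.055*ey,c+.035*ex-.055*ey])))
print('toe far from side, z=3mm',Fr(onz('side',d1([(597,217)]),.003)),'toe near from scene',Fr(onz('scene',s1([(117,285)]),.003)))
print('tcp',Fr(np.array([manip.sense()['ee_pos']])))
E
```

```text
[[-0.0045 -0.0428  0.1554]
 [-0.0195  0.0695  0.1539]
 [ 0.0398  0.0708  0.122 ]
 [ 0.0528 -0.0387  0.1207]]
edges [np.float64(0.1133), np.float64(0.0673), np.float64(0.1103), np.float64(0.0671)]
ex,ey,ez tray [[ 0.8673  0.04   -0.4962]
 [-0.1251  0.9921 -0.0007]
 [ 0.4923  0.0627  0.8654]] lean 30.066140601654574 29.75186792933225
foot c [[-0.0518  0.0059  0.0168]] toe [[-0.0214  0.0073 -0.0005]] toe far/near [[-0.0283  0.0619 -0.0006]
 [-0.0145 -0.0473 -0.0005]]
toe far from side, z=3mm [[-0.0043  0.0431  0.003 ]] toe near from scene [[-0.0254 -0.0404  0.003 ]]
tcp [[-0.1273  0.0093  0.0093]]
```

```bash
python3 - <<'E'
from h import *
s=manip.sense();print(s['t'],s['ee_pos'],s['contact_force'],s['torque'],s['finger_gap'],s['grip_force'])
c=manip.capture('side');s=manip.sense();print(s['t'],s['ee_pos'],s['contact_force'],s['torque'])
cv2.imwrite('pics/x.png',c[:,:,::-1])
d=manip.capture('side');print(np.abs(c[120:200,270:350].astype(int)-d[120:200,270:350]).mean(),np.abs(c[120:200,270:350].astype(int)-d[120:200,270:350]).max());s=manip.sense();print(s['t'],s['contact_force'])
E
```

```text
3.9 [0.53958551 0.26858747 0.00933993] [-0.79784693  5.27819225  8.15848583] [ 1.13293834  0.39643699 -0.16300773] 0.08508197831617358 4.191461458685808
3.95 [0.53959926 0.26863946 0.00930321] [-0.80380807  5.41785625  8.38040688] [ 1.11300639  0.41677109 -0.10298724]
1.9493229166666666 18
4.0 [-1.74036987  4.85525919  7.77345236]
```

Request:
apply_moves --plan '[[[-1, 0.04, 0.2, -0.2, 0], [-1, 0.04, 0.2, -0.2, 0], [-1, 0.04, 0.25, -0.2, 0]]]'

```text
t: 4.3
ee_pos: [0.5407, 0.2758, 0.0033]
orientation: [-0.002, 0.995, -0.104, 0.002]
contact_force: [1.0, 4.1, 6.1]
finger_gap: 0.085
grip_force: 1.7
```

```bash
python3 look.py pics/c5.png
```

```text
4.3 [0.5407 0.2758 0.0033] [0.9576 4.1227 6.0654]
scene px 181.1814192767438 167.3740354062642 1101.5 rect mm [521.4 144.2] [ 94.5 119.9] ang 83.9
```

View pics/c5.png

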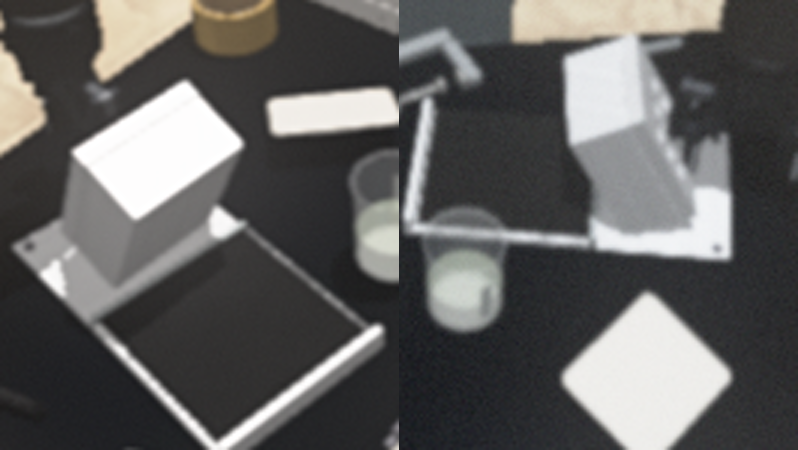

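The lean has dropped to about 20 degrees: the top face in the side crop is now at (565..665, 37..145). I'll bring it back a bit more, then retreat quickly so it drops upright.

Request:
apply_moves --plan '[[[-1, 0.05, 0.25, -0.15, 0], [-1, 0.05, 0.25, -0.1, 0], [-1, 0.9, 4.5, 0, 0], [-1, 0.2, 1, 0, 0], [-1, 0, 0, 0, 0], [-1, 0, 0, 0, 0]]]'

```text
t: 5.0
ee_pos: [0.551, 0.3328, -0.0027]
orientation: [0.001, 0.994, -0.105, -0.001]
contact_force: [0.4, -0.1, -0.3]
finger_gap: 0.0854
grip_force: 0.0
```

Request:
apply_moves --plan '[[[-1, 0, 0, 4, 0], [-1, 0, 0, 4, 0], [-1, 0, 0, 4, 0], [-1, 0, 0, 4, 0], [-1, 0, 0, 4, 0], [-1, 0, 0, 3, 0], [-1, 0, 0, 0, 0]]]'

```text
t: 5.7
ee_pos: [0.5531, 0.333, 0.2346]
orientation: [-0.003, 0.994, -0.106, 0.003]
contact_force: [-0.0, 1.1, 0.2]
finger_gap: 0.0854
grip_force: 0.0
```

```bash
python3 look.py pics/c6.png
```

```text
5.7 [0.5531 0.333  0.2346] [-0.0215  1.0528  0.1936]
scene px 156.22852673492605 153.4367178612059 1172.0 rect mm [526.6 258.8] [166.3 109.5] ang 84.5
```

View pics/c6.png

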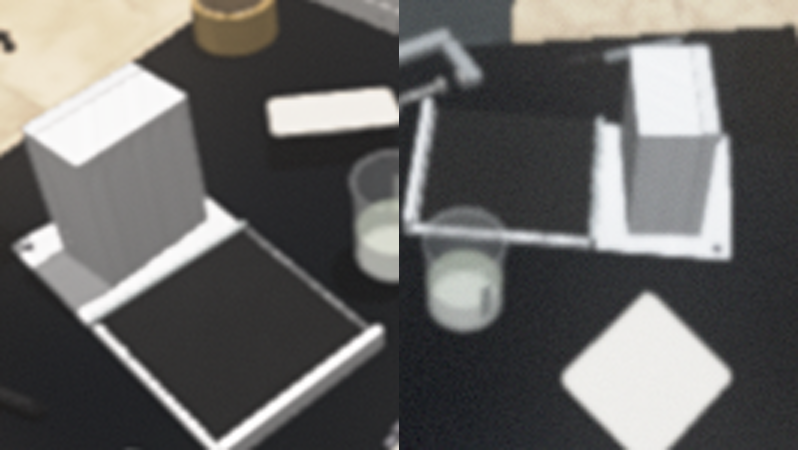

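The block stands upright again with its foot near its old place: top face scene (22,131),(135,64),(187,98),(78,167). The knuckle had pushed it too high. I'll grip it from above and slide it instead, as it's 70 mm thick and fits the 85 mm opening.

```bash
cat >> h.py <<'E'
o=np.array([.504,.146,0]);a_=np.radians(-102);xt=np.array([np.cos(a_),np.sin(a_),0]);yt=np.array([-xt[1],xt[0],0])
Fr=lambda X:np.c_[(np.atleast_2d(X)-o)@xt,(np.atleast_2d(X)-o)@yt,np.atleast_2d(X)[:,2]]
E
python3 - <<'E'
from h import *
np.set_printoptions(precision=4,suppress=True)
ang=lambda v:np.degrees(np.arctan2(v[1],v[0]))
s1=lambda p:np.array(p,float)/3+[128,120]
d1=lambda p:(np.array(p,float)-[399,0])/3+[230,120]
X=tri('scene',s1([(23,131),(135,64),(187,98),(78,167)]),'side',d1([(708,45),(720,135),(627,137),(631,45)]))
A=onz('scene',s1([(23,131),(135,64),(187,98),(78,167)]),.143)
for Y in (X,A): print(Y,Y.mean(0),Fr(Y.mean(0)),ang(Y[1]-Y[0]),ang(Y[2]-Y[3]),ang(Y[3]-Y[0]),ang(Y[2]-Y[1]))
print('foot near toe',onz('scene',s1([(113,283),(207,215)]),.003),'far heel/toe',onz('side',d1([(628,234),(702,235)]),.003))
E
```

```text
[[0.4694 0.2457 0.1424]
 [0.5812 0.2332 0.1421]
 [0.5719 0.1571 0.1413]
 [0.4635 0.176  0.1437]] [0.5215 0.203  0.1424] [[-0.0594  0.0053  0.1424]] -6.341340159907522 -9.853946185674284 -94.81142535082887 -96.97442875862123
[[0.469  0.2447 0.143 ]
 [0.5805 0.233  0.143 ]
 [0.5713 0.1663 0.143 ]
 [0.4641 0.1784 0.143 ]] [0.5212 0.2056 0.143 ] [[-0.0619  0.0045  0.143 ]] -5.9662763692658585 -6.420052483582143 -94.21594933204796 -97.8351133028517
foot near toe [[0.4694 0.1837 0.003 ]
 [0.5758 0.172  0.003 ]] far heel/toe [[0.5705 0.167  0.003 ]
 [0.5784 0.2361 0.003 ]]
```

Request:
apply_moves --plan '[[[-1, -0.8, -3.2, 0, 1.5], [-1, -0.8, -3.2, 0, 1.5], [-1, -0.8, -3.2, 0, 1.5], [-1, -0.8, -3.2, 0, 1.5], [-1, 0, 0, -3, 0], [-1, 0, 0, -3, 0], [-1, 0, 0, 0, 0], [-1, 0, 0, 0, 0], [-1, 0, 0, 0, 0]]]'

```text
t: 6.7
ee_pos: [0.5201, 0.2056, 0.1699]
orientation: [-0.0, 0.999, -0.053, 0.001]
contact_force: [0.0, -0.4, -0.0]
finger_gap: 0.0856
grip_force: 0.0
```

```bash
python3 - <<'E'
from h import *
s=manip.sense();print(s['ee_pos'],s['orientation'],s['contact_force'])
im=manip.capture('wrist');c=cam('wrist')
cv2.imwrite('pics/w1.png',np.hstack([im[:,:,::-1]]))
K,R,t=c;print('cam pos',-R.T@t)
E
```

```text
[0.52011311 0.20562938 0.16990134] [-1.75331593e-04  9.98604631e-01 -5.28013062e-02  8.85004162e-04] [ 0.01279487 -0.36194334 -0.04841062]
cam pos [0.60034163 0.19818473 0.34698962]
```

View pics/w1.png

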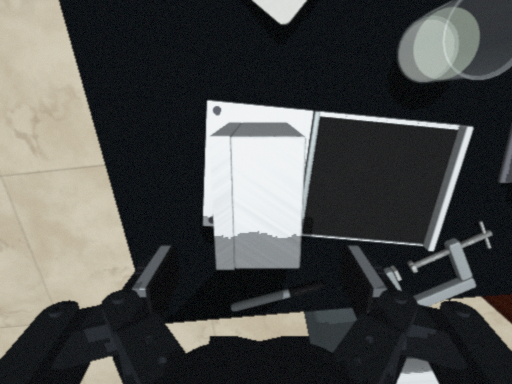

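The wrist view shows the block's top centred at about (258,200) between the fingers at (165,250) and (355,250). The sill runs (316,112) to (302,235).

```bash
python3 - <<'E'
from h import *
np.set_printoptions(precision=4,suppress=True)
ang=lambda v:np.degrees(np.arctan2(v[1],v[0]))
B=onz('wrist',[(213,136),(303,136),(300,268),(215,268)],.143);print('top',B,B.mean(0),ang(B[1]-B[0]),ang(B[2]-B[3]),ang(B[0]-B[3]),ang(B[1]-B[2]))
S=onz('wrist',[(318,112),(303,235)],.014);print('sill',S,ang(S[0]-S[1]))
L=onz('wrist',[(470,126),(430,249)],.022);print('lip',L,ang(L[0]-L[1]))
print('plate corners',onz('wrist',[(208,101),(203,225)],.003))
E
```

```text
top [[0.5796 0.2339 0.143 ]
 [0.5729 0.1699 0.143 ]
 [0.4642 0.1784 0.143 ]
 [0.4715 0.2491 0.143 ]] [0.5221 0.2078 0.143 ] -95.96869474690332 -95.90290152541687 -8.015920284295158 -4.517840479775455
sill [[0.5807 0.1335 0.014 ]
 [0.4276 0.1591 0.014 ]] -9.503562658232477
lip [[ 0.5481 -0.0345  0.022 ]
 [ 0.3946 -0.0028  0.022 ]] -11.673329922189808
plate corners [[0.6057 0.258  0.003 ]
 [0.4504 0.2899 0.003 ]]
```

Request:
apply_moves --plan '[[[-1, 0, 0, -3, 0], [-1, 0, 0, -2, 0], [-1, 0, 0, -2, 0], [-1, 0, 0, -1, 0], [-1, 0, 0, 0, 0], [-1, 0, 0, 0, 0]]]'

```text
t: 7.35
ee_pos: [0.5202, 0.2059, 0.0898]
orientation: [-0.0, 0.999, -0.053, 0.001]
contact_force: [-0.6, 0.3, -0.1]
finger_gap: 0.0855
grip_force: 0.0
```

Request:
apply_moves --plan '[[[0, 0, 0, 0, 0], [0, 0, 0, 0, 0], [0.2, 0, 0, 0, 0], [0.2, 0, 0, 0, 0], [0.2, 0, 0, 0, 0]]]'

```text
t: 7.85
ee_pos: [0.5208, 0.2064, 0.0907]
orientation: [-0.001, 0.999, -0.053, 0.002]
contact_force: [1.0, 3.2, 6.2]
finger_gap: 0.0683
grip_force: 71.0
```

Request:
apply_moves --plan '[[[0.2, -0.05, -0.2, 0.1, -1], [0.2, -0.1, -0.4, 0, -1], [0.2, -0.1, -0.4, 0, -1], [0.2, -0.1, -0.4, 0, -1], [0.2, -0.1, -0.4, 0, -1], [0.2, 0, 0, 0, 0]]]'

```text
t: 8.45
ee_pos: [0.5159, 0.1885, 0.0907]
orientation: [-0.002, 0.995, -0.097, 0.001]
contact_force: [1.7, 4.0, 4.3]
finger_gap: 0.0681
grip_force: 71.0
```

Request:
apply_moves --plan '[[[0.2, -0.05, -0.2, 0, 0], [0.2, -0.05, -0.2, 0, 0], [0.2, 0, 0, 0, 0]]]'

```text
t: 8.75
ee_pos: [0.515, 0.1852, 0.0908]
orientation: [-0.002, 0.995, -0.096, 0.001]
contact_force: [1.2, 6.1, 4.8]
finger_gap: 0.0682
grip_force: 71.1
```

Request:
apply_moves --plan '[[[0.2, -0.03, -0.15, 0, 0], [0.2, -0.03, -0.15, 0, 0], [0.2, -0.03, -0.15, 0, 0], [0.2, 0, 0, 0, 0]]]'

```text
t: 9.15
ee_pos: [0.5147, 0.1831, 0.091]
orientation: [-0.004, 0.995, -0.096, 0.002]
contact_force: [2.9, 12.1, 4.4]
finger_gap: 0.0681
grip_force: 71.0
```

Request:
apply_moves --plan '[[[0.2, -0.03, -0.15, 0, 0], [0.2, -0.03, -0.15, 0, 0], [0.2, 0, 0, 0, 0]]]'

```text
t: 9.45
ee_pos: [0.5146, 0.1823, 0.0912]
orientation: [-0.007, 0.995, -0.096, 0.003]
contact_force: [2.6, 17.8, 3.8]
finger_gap: 0.0683
grip_force: 71.2
```

Request:
apply_moves --plan '[[[-1, 0.05, 0.25, 0, 0], [-1, 0.03, 0.15, 0, 0], [-1, 0, 0, 0, 0], [-1, 0, 0, 1.5, 0], [-1, 0, 0, 4, 0], [-1, 0, 0, 4, 0], [-1, 0, 0, 4, 0], [-1, 0, 0, 0, 0], [-1, 0, 0, 0, 0]]]'

```text
t: 10.35
ee_pos: [0.5137, 0.1799, 0.2263]
orientation: [-0.001, 0.995, -0.097, 0.001]
contact_force: [-0.2, -0.3, -1.1]
finger_gap: 0.0858
grip_force: 0.0
```

```bash
python3 - <<'E'
from h import *
np.set_printoptions(precision=4,suppress=True)
s=manip.sense();print(s['ee_pos'],s['contact_force'])
im=manip.capture('wrist');c=cam('wrist');cv2.imwrite('pics/w2.png',im[:,:,::-1])
# bright regions projected to block-top plane, near expected block
m=((im.min(2)>205)*255).astype(np.uint8)
for k in sorted(cv2.findContours(m,0,1)[0],key=cv2.contourArea)[-4:]:
    r=cv2.minAreaRect(onz('wrist',k[:,0].astype(float),.143,c)[:,:2].astype(np.float32)*1000)
    print(cv2.boundingRect(k),cv2.contourArea(k),np.round(r[0],1),np.round(r[1],1),round(r[2],1))
# black pad
m=cv2.inRange(im,(25,25,25),(60,60,60))
print(im[::40,::40].mean(2).astype(int))
E
```

```text
[0.5137 0.1799 0.2263] [-0.1681 -0.3023 -1.111 ]
(287, 105, 123, 4) 279.0 [572.   89.9] [107.3   2.5] 79.0
(398, 106, 23, 112) 299.5 [508.9  39.7] [  3.5 105.6] 78.7
(197, 0, 72, 33) 1202.5 [658.9 174. ] [56.  22.4] 79.0
(191, 104, 101, 124) 9947.5 [533.9 192.9] [ 89.2 118.2] 78.7
[[193 179  21  20  24 221 220  10  19  17  56  86   7]
 [185 189  10  16  16  17   7  14  21 178 165  88  17]
 [191 196  16  18  19  18  19  20  17   4  21  22  63]
 [190 186 183  21  16 243 108 127  33  34  35  17 123]
 [173 174 184  18  21 242 243 242  33  34  45  22 198]
 [191 183 190 189  25 239 241 240  33  35 181  17  16]
 [184 170 182 196  18  17   8  14  20  68  12 108  16]
 [184 188 192 191  12  18  79   6  55  21  75 187 189]
 [182  23  17  28  21 188 185 174  55  24  24  21  17]
 [ 21  20  24  29  36  16  16  17  22  32  13  29  20]]
```

Request:
apply_moves --plan '[[[-1, 0.6, 2.8, 0, 0], [-1, 0.6, 2.8, 0, 0], [-1, 0.6, 2.8, 0, 0], [-1, 0.5, 2.8, 0, 0], [-1, 0, 0, -3, 0], [-1, 0, 0, -3, 0], [-1, 0, 0, -3, 0], [-1, 0, 0, -2, 0], [-1, 0, 0, -0.8, 0], [-1, 0, 0, 0, 0], [-1, 0, 0, 0, 0]]]'

```text
t: 11.5
ee_pos: [0.5368, 0.292, 0.1074]
orientation: [-0.0, 0.995, -0.096, 0.001]
contact_force: [0.8, 0.0, 0.1]
finger_gap: 0.0852
grip_force: 0.0
```

```bash
python3 - <<'E'
from h import *
np.set_printoptions(precision=4,suppress=True)
im=manip.capture('scene');cv2.imwrite('pics/s7.png',im[:,:,::-1])
g=im[:,:,::-1].min(2)
# block top mask in scene, plus sides grey: find the foot near-toe corner: contour of top (bright) 
m=np.zeros_like(g);m[120:200,120:215]=(g[120:200,120:215]>200)*255
k=max(cv2.findContours(m,0,1)[0],key=cv2.contourArea)
P=cv2.approxPolyDP(k,4,True)[:,0];print(P.tolist())
X=onz('scene',P.astype(float),.143);print(Fr(X))
print(manip.sense()['ee_pos'])
E
```

```text
[[195, 158], [178, 146], [141, 166], [158, 180]]
[[-0.0098  0.0578  0.143 ]
 [-0.0764  0.055   0.143 ]
 [-0.0732 -0.05    0.143 ]
 [-0.0049 -0.0469  0.143 ]]
[0.5369 0.2923 0.1079]
```

```bash
python3 - <<'E'
from h import *
from scipy.ndimage import map_coordinates
K,R,t=cam('scene')
for f in ('scene0','s7'):
    g=cv2.imread(f'pics/{f}.png').min(2).astype(float)
    for y in (-.075,-.04,0,.04):
        xs=np.arange(-.04,.021,.003)
        P=(o+np.outer(xs,xt)+y*yt+[0,0,.014])@R.T+t;uv=P@K.T;uv=uv[:,:2]/uv[:,2:]
        print(f,y,map_coordinates(g,[uv[:,1],uv[:,0]],order=1).astype(int).tolist())
E
```

```text
scene0 -0.075 [163, 164, 164, 163, 163, 162, 160, 164, 194, 232, 247, 246, 236, 209, 152, 106, 84, 106, 106, 99, 92]
scene0 -0.04 [126, 125, 123, 120, 119, 118, 122, 159, 215, 246, 251, 248, 237, 206, 146, 87, 56, 51, 52, 52, 52]
scene0 0 [122, 122, 122, 120, 119, 134, 183, 234, 249, 251, 250, 248, 236, 202, 135, 82, 53, 53, 53, 53, 54]
scene0 0.04 [122, 121, 119, 122, 152, 204, 243, 249, 249, 249, 248, 243, 227, 190, 131, 80, 53, 53, 53, 53, 53]
s7 -0.075 [161, 161, 161, 160, 160, 160, 160, 160, 161, 161, 162, 171, 189, 191, 148, 104, 83, 103, 105, 96, 89]
s7 -0.04 [125, 124, 123, 122, 121, 119, 118, 117, 116, 116, 121, 143, 177, 179, 142, 85, 53, 47, 48, 50, 50]
s7 0 [118, 118, 118, 118, 118, 118, 119, 118, 117, 116, 122, 150, 178, 179, 130, 80, 51, 49, 50, 50, 50]
s7 0.04 [120, 121, 120, 119, 119, 119, 118, 117, 116, 116, 126, 155, 184, 177, 128, 78, 50, 50, 50, 51, 50]
```

The block's front is flush with the sill along its whole width, since only the sill strip shows. Now the high push.

Request:
apply_moves --plan '[[[-1, -0.2, -1, 0, 0], [-1, -0.1, -0.5, 0, 0], [-1, -0.1, -0.5, 0, 0], [-1, -0.1, -0.5, 0, 0], [-1, -0.1, -0.5, 0, 0], [-1, -0.1, -0.5, 0, 0], [-1, 0, 0, 0, 0]]]'

```text
t: 12.25
ee_pos: [0.5293, 0.2565, 0.1065]
orientation: [0.0, 0.995, -0.097, 0.0]
contact_force: [-0.4, 0.3, -0.4]
finger_gap: 0.0854
grip_force: 0.0
```

```bash
python3 - <<'E'
from h import *
np.set_printoptions(precision=4,suppress=True)
im=manip.capture('scene');cv2.imwrite('pics/s8.png',im[:,:,::-1])
g=im.min(2);m=np.zeros_like(g);m[120:220,120:225]=(g[120:220,120:225]>200)*255
for k in sorted(cv2.findContours(m,0,1)[0],key=cv2.contourArea)[-2:]:
    P=cv2.approxPolyDP(k,4,True)[:,0];print(P.tolist());print(Fr(onz('scene',P.astype(float),.145)))
print(manip.sense()['ee_pos'],manip.sense()['contact_force'])
E
```

```text
[[120, 135], [122, 144], [129, 139], [129, 146], [142, 154], [153, 149], [146, 135], [139, 140]]
[[-0.2158 -0.0277  0.145 ]
 [-0.1776 -0.0423  0.145 ]
 [-0.1842 -0.0194  0.145 ]
 [-0.1582 -0.0337  0.145 ]
 [-0.1081 -0.0265  0.145 ]
 [-0.1065  0.0029  0.145 ]
 [-0.1692  0.0206  0.145 ]
 [-0.1628 -0.0033  0.145 ]]
[[195, 158], [178, 146], [160, 156], [164, 165], [143, 168], [158, 180]]
[[-0.0076  0.0566  0.145 ]
 [-0.074   0.0538  0.145 ]
 [-0.0715  0.0007  0.145 ]
 [-0.0369 -0.0104  0.145 ]
 [-0.0614 -0.0511  0.145 ]
 [-0.0027 -0.0478  0.145 ]]
[0.5293 0.2568 0.1065] [0.0161 0.2471 1.2996]
```

```bash
python3 - <<'E'
from h import *
a=manip.capture('scene')[:,:,::-1];b=manip.capture('side')[:,:,::-1];w=manip.capture('wrist')[:,:,::-1]
for n,x in zip('abw',(a,b,w)): cv2.imwrite(f'pics/s9{n}.png',x)
z=lambda im,x,y,k,W,H:cv2.resize(im[y:y+H,x:x+W],None,fx=k,fy=k,interpolation=2)
c=np.zeros((600,800,3),np.uint8)
c[:300,:400]=z(a,110,100,4,100,75);c[:300,400:]=z(b,290,110,4,100,75);c[300:,:400]=cv2.resize(w,(400,300));c[300:,400:]=z(b,230,70,2,200,150)
cv2.imwrite('pics/c9.png',c)
E
```

```text
(no output)
```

View pics/c9.png

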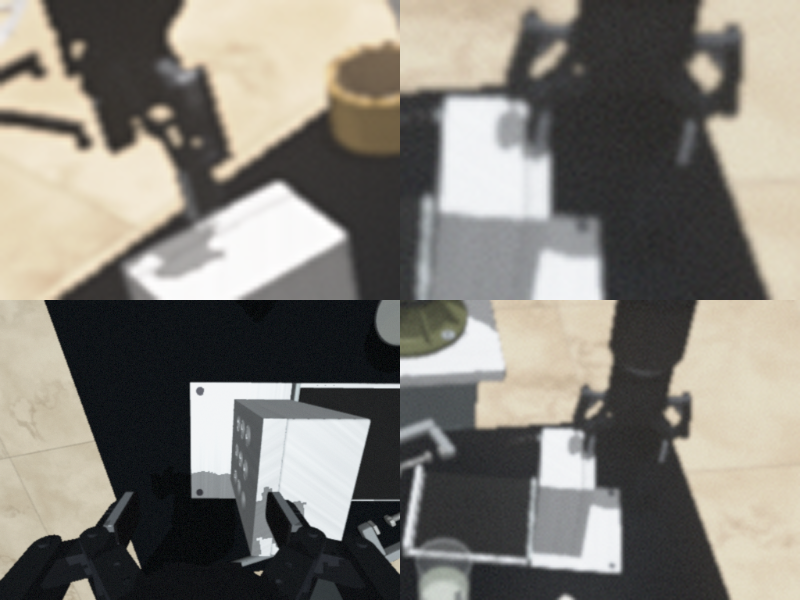

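The view shows the right finger's tip at the block's rear top edge: scene crop (195,215), side crop (540,130). It is close to the face but not pressing on it. I'll work out the true tip height.

```bash
python3 - <<'E'
from h import *
np.set_printoptions(precision=4,suppress=True)
s=manip.sense();p=np.array(s['ee_pos']);K,R,t=cam('wrist');c=-R.T@t
ax=np.radians(-11.1);tx=np.array([np.cos(ax),np.sin(ax),0]);ty=np.array([tx[1],-tx[0],0])
for uv in [(343,243),(350,247),(358,243),(384,280)]:
    d=R.T@np.linalg.solve(K,[*uv,1])
    for off in (.011,0,-.011):
        k=((p-c)@tx+off)/(d@tx);q=c+k*d-p;print(uv,off,'ty',q@ty,'z rel',q[2])
print(c-p,p)
E
```

```text
(343, 243) 0.011 ty 0.04194423386333379 z rel 0.047764013981227524
(343, 243) 0 ty 0.04873473738487348 z rel 0.027429811410502672
(343, 243) -0.011 ty 0.0555252409064132 z rel 0.007095608839777848
(350, 247) 0.011 ty 0.044275120299511625 z rel 0.05187542031945881
(350, 247) 0 ty 0.051433023227796935 z rel 0.03218926658805589
(350, 247) -0.011 ty 0.05859092615608222 z rel 0.012503112856652968
(358, 243) 0.011 ty 0.04964653674443224 z rel 0.04772763620113914
(358, 243) 0 ty 0.057651094054766 z rel 0.02738769968532985
(358, 243) -0.011 ty 0.0656556513650998 z rel 0.007047763169520535
(384, 280) 0.011 ty 0.049870309226839396 z rel 0.07889181173758704
(384, 280) 0 ty 0.05791013804418711 z rel 0.06346404057916911
(384, 280) -0.011 ty 0.06594996686153486 z rel 0.04803626942075119
[ 0.0795 -0.0144  0.1768] [0.5293 0.2572 0.1063]
```

The open tips stand about 45 mm behind the TCP, so the finger passed over the top, which also explains the first tip. I'll back off, go lower and push again.

Request:
apply_moves --plan '[[[-1, 0.6, 2.8, 0, 0], [-1, 0.2, 0.8, 0, 0], [-1, 0, 0, -1.6, 0], [-1, 0, 0, -1, 0], [-1, 0, 0, 0, 0], [-1, -0.2, -0.8, 0, 0], [-1, -0.1, -0.5, 0, 0], [-1, -0.1, -0.5, 0, 0], [-1, -0.1, -0.5, 0, 0], [-1, -0.1, -0.5, 0, 0], [-1, 0, 0, 0, 0]]]'

```text
t: 13.55
ee_pos: [0.5318, 0.2651, 0.0815]
orientation: [-0.001, 0.995, -0.096, 0.001]
contact_force: [1.0, 3.9, 3.3]
finger_gap: 0.0855
grip_force: 1.7
```

```bash
cat > top.py <<'E'
from h import *
np.set_printoptions(precision=4,suppress=True)
s=manip.sense();print(s['t'],s['ee_pos'],s['contact_force'])
im=manip.capture('scene');cv2.imwrite('pics/last.png',im[:,:,::-1])
g=im.min(2);m=np.zeros_like(g);m[130:260,136:260]=(g[130:260,136:260]>200)*255
for k in sorted(cv2.findContours(m,0,1)[0],key=cv2.contourArea)[-2:]:
    P=cv2.approxPolyDP(k,4,True)[:,0];print(P.tolist())
E
python3 top.py
```

```text
13.55 [0.5318 0.2651 0.0815] [1.0307 3.8616 3.2762]
[[259, 155], [249, 150], [218, 157], [219, 163], [259, 160]]
[[197, 160], [179, 147], [165, 154], [162, 162], [143, 167], [161, 182]]
```

Request:
apply_moves --plan '[[[-1, -0.1, -0.6, 0, 0], [-1, -0.1, -0.6, 0, 0], [-1, -0.1, -0.6, 0, 0], [-1, -0.15, -0.7, 0, 0], [-1, -0.15, -0.7, 0, 0], [-1, -0.15, -0.7, 0, 0], [-1, -0.15, -0.7, 0, 0]]]'

```text
t: 14.3
ee_pos: [0.5219, 0.218, 0.0799]
orientation: [0.0, 0.995, -0.096, -0.0]
contact_force: [-0.5, -1.3, 0.1]
finger_gap: 0.0855
grip_force: 0.3
```

```bash
python3 top.py
```

```text
14.3 [0.5219 0.218  0.0799] [-0.5323 -1.309   0.0793]
[[259, 155], [250, 150], [218, 157], [220, 163], [259, 160]]
[[196, 154], [155, 175], [173, 199], [212, 176]]
```

Request:
apply_moves --plan '[[[-1, -0.15, -0.7, 0.2, 0], [-1, -0.15, -0.7, 0.2, 0], [-1, 0, 0, 0, 0], [-1, 0, 0, 0, 0], [-1, 0, 0, 0, 0], [-1, 0, 0, 0, 0]]]'

```text
t: 14.95
ee_pos: [0.5193, 0.2052, 0.0842]
orientation: [0.0, 0.995, -0.096, -0.0]
contact_force: [0.7, 0.4, 0.7]
finger_gap: 0.0852
grip_force: 0.0
```

```bash
python3 top.py
```

```text
14.95 [0.5193 0.2052 0.0842] [0.7056 0.4151 0.6982]
[[259, 155], [250, 150], [218, 157], [220, 163], [259, 160]]
[[193, 172], [147, 194], [158, 203], [159, 190], [176, 186], [178, 198], [166, 203], [190, 225], [228, 200]]
```

Request:
apply_moves --plan '[[[-1, 0.2, 0.8, 3, 0], [-1, 0, 0, 4, 0], [-1, 0, 0, 4, 0], [-1, 0, -4, 3, 1], [-1, 0, -4.5, 0, 1], [-1, 0, -4.5, 0, 1], [-1, 0, -4.5, 0, 1], [-1, 0, -4.5, 0, 1], [-1, 0, -4.5, 0, 1], [-1, 0, -4.5, 0, 1], [-1, 0, -4, 0, 0], [-1, 0, -2, 0, 0]]]'

```text
t: 16.2
ee_pos: [0.5209, -0.1596, 0.2243]
orientation: [0.0, 0.999, -0.036, -0.0]
contact_force: [0.0, 0.2, 0.3]
finger_gap: 0.0855
grip_force: 0.0
```

```bash
python3 - <<'E'
from h import *
np.set_printoptions(precision=4,suppress=True)
s=manip.sense();print(s['t'],s['ee_pos'],s['orientation'])
ang=lambda v:np.degrees(np.arctan2(v[1],v[0]))
w=manip.capture('wrist');cw=cam('wrist');im=manip.capture('scene');sd=manip.capture('side')
for n,x in zip('abw',(im,sd,w)): cv2.imwrite(f'pics/s10{n}.png',x[:,:,::-1])
def polys(im,n,box,th,zs,c=None,N=2):
    x0,y0,x1,y1=box;g=im.min(2);m=np.zeros_like(g);m[y0:y1,x0:x1]=(g[y0:y1,x0:x1]>th)*255
    for k in sorted(cv2.findContours(m,0,1)[0],key=cv2.contourArea)[-N:]:
        P=cv2.approxPolyDP(k,5,True)[:,0];r=cv2.minAreaRect(onz(n,k[:,0].astype(float),zs,c)[:,:2].astype(np.float32)*1000)
        print(n,cv2.contourArea(k),P.tolist(),np.round(r[0],1),np.round(r[1],1),round(r[2],1))
polys(im,'scene',(136,130,260,270),190,.084)
polys(sd,'side',(230,120,345,230),190,.084)
polys(w,'wrist',(0,0,512,384),190,.0653,cw,3)
print(w[::32,::32].mean(2).astype(int))
E
```

```text
16.2 [ 0.5209 -0.1596  0.2243] [ 0.0002  0.9993 -0.0365 -0.0001]
scene 727.5 [[136, 163], [184, 130], [136, 130], [136, 151], [144, 156]] [588.9 326. ] [147.  140.1] 34.0
scene 2663.0 [[228, 200], [191, 172], [138, 198], [136, 206], [157, 227], [163, 214], [158, 196], [192, 225]] [476.3 121.2] [155.2 165.5] 78.7
side 131.0 [[301, 229], [324, 229], [312, 218]] [718.8 148.3] [56.7 34. ] 84.4
side 2696.5 [[261, 147], [258, 174], [307, 178], [306, 194], [295, 195], [297, 202], [339, 204], [338, 165], [310, 163], [308, 150]] [552.2 139.7] [222.  196.3] 78.5
wrist 1766.0 [[354, 316], [342, 293], [316, 313], [311, 298], [309, 304], [306, 296], [288, 296], [291, 321], [311, 319], [312, 342], [322, 346], [333, 327], [325, 340], [334, 346]] [ 284. -235.] [95.9 96.5] 89.6
wrist 7900.0 [[0, 157], [0, 240], [98, 250], [93, 168]] [493.3 115.8] [129.2 116.5] 78.5
wrist 10954.5 [[227, 99], [229, 210], [286, 217], [296, 209], [303, 220], [317, 219], [324, 101]] [ 527.6 -178.8] [114.6 151.2] 85.6
[[229  13  20  12  18  18  19  35  63  18  25  27  27  15  26  21]
 [  7  14  23  16  20  17  24  23 134  18 101  26  19  22  21  29]
 [ 14  18  54 142 200  19  19  26  20  18  24  19  23  18 128 162]
 [ 17  21 108 151 192  23  22  24  91 120  69  26  20 108 105 130]
 [241  50  22  18  15  19  19 107 220 220 219  20  25  17  24  29]
 [239 175 130 130  39  40  26  94 236 222 220  24  21  21  29  24]
 [241 239 240 116  40  43  19 105 235 221 149  18  19 132  22  32]
 [242 238 241 237  41  39  21  13  17 139  41  23  20  60  99  27]
 [ 19  23  21  20  16 105 114   4   6  27  19  26  61  34  26  24]
 [ 20  25  26   9  27  17 112  21   9  23 108  18  97  27  32  32]
 [199 183  25  25  23  22  61  65  53 194 211 209  23  23  10  28]
 [179  22  30  31  26  23  19  17  23  21  26  30  27  33  27  25]]
```

```bash
python3 - <<'E'
from h import *
np.set_printoptions(precision=4,suppress=True)
ang=lambda v:np.degrees(np.arctan2(v[1],v[0]))
B=tri('scene',[(228,200),(191,172),(192,225)],'side',[(258,174),(307,178),(261,147)]);print('block FR FL NR',B,Fr(B))
print('len',np.linalg.norm(B[0]-B[1]),'wid',np.linalg.norm(B[0]-B[2]),'ang x',ang(B[0]-B[1]),'y',ang(B[0]-B[2]),'centre',(B[1]+B[2])/2)
W=onz('wrist',[(98,250),(93,168)],.084);print('wrist right edge',W,ang(W[1]-W[0]),np.linalg.norm(W[1]-W[0]))
S=onz('scene',[(228,200),(191,172),(192,225)],.084);print('scene@84',S,(S[1]+S[2])/2,ang(S[0]-S[1]),ang(S[0]-S[2]))
c=cam('wrist')
L=onz('wrist',[(227,99),(229,210)],.0263);H=onz('wrist',[(324,101),(317,219)],.1043)
print('cover L',L,'H',H,np.r_[L,H].mean(0),'bar ang',ang(L[0]-L[1]),ang(H[0]-H[1]),'len',np.linalg.norm(L[0]-L[1]),np.linalg.norm(H[0]-H[1]))
# handle: project expected bar ends and sample
C=np.array([.524,-.172,.062])
E
```

```text
block FR FL NR [[0.5408 0.0324 0.0842]
 [0.5651 0.1644 0.0833]
 [0.4378 0.0516 0.0838]] [[ 0.1035  0.0596  0.0842]
 [-0.0307  0.056   0.0833]
 [ 0.1061 -0.0451  0.0838]]
len 0.13426332365961302 wid 0.10472163449046588 ang x -100.45727725112343 y -10.562958951805605 centre [0.5015 0.108  0.0836]
wrist right edge [[0.4353 0.0548 0.084 ]
 [0.5409 0.0338 0.084 ]] -11.26345527733093 0.10761051411912867
scene@84 [[0.5409 0.0323 0.084 ]
 [0.5648 0.169  0.084 ]
 [0.4378 0.0508 0.084 ]] [0.5013 0.1099 0.084 ] -99.93614238827647 -10.158785839299108
cover L [[ 0.6054 -0.1221  0.0263]
 [ 0.4553 -0.1088  0.0263]] H [[ 0.5958 -0.2273  0.1043]
 [ 0.4676 -0.2193  0.1043]] [ 0.531  -0.1694  0.0653] bar ang -5.074380594847076 -3.548564033783547 len 0.1507514394924632 0.12847218203836266
```

```bash
python3 - <<'E'
from h import *
np.set_printoptions(precision=4,suppress=True)
g=cv2.imread('pics/s10w.png').min(2)
r=g[100:215,228:322];print(np.percentile(r,[5,50,80,90,95]))
for v in range(110,215,8): print(v,g[v,230:320:4].tolist())
m=np.zeros_like(g);m[105:210,235:310]=(g[105:210,235:310]>229)*255
m=cv2.morphologyEx(m,cv2.MORPH_OPEN,np.ones((3,3),np.uint8))
for k in sorted(cv2.findContours(m,0,1)[0],key=cv2.contourArea)[-2:]:
    rc=cv2.minAreaRect(k);P=cv2.boxPoints(rc);print(cv2.contourArea(k),rc,onz('wrist',P,.0855).tolist(),onz('wrist',[rc[0]],.0855))
E
```

```text
[196. 219. 220. 221. 221.]
110 [220, 221, 215, 220, 220, 221, 220, 217, 218, 219, 220, 220, 219, 218, 219, 217, 220, 221, 220, 216, 218, 220, 218]
118 [219, 219, 220, 219, 186, 210, 210, 211, 206, 201, 192, 191, 185, 190, 190, 205, 215, 218, 218, 218, 221, 215, 218]
126 [219, 218, 209, 221, 219, 221, 220, 220, 217, 221, 219, 220, 219, 219, 219, 219, 219, 225, 216, 218, 220, 218, 220]
134 [220, 220, 207, 221, 218, 220, 218, 219, 216, 198, 216, 220, 219, 221, 218, 220, 219, 220, 201, 216, 218, 219, 218]
142 [219, 220, 214, 219, 219, 219, 206, 242, 141, 213, 219, 219, 220, 217, 221, 220, 220, 217, 208, 217, 217, 217, 219]
150 [221, 220, 206, 219, 218, 220, 197, 238, 219, 220, 220, 217, 220, 221, 220, 221, 221, 220, 214, 219, 220, 219, 218]
158 [220, 219, 203, 220, 220, 219, 160, 235, 216, 219, 219, 219, 219, 219, 219, 219, 217, 218, 199, 220, 219, 220, 219]
166 [218, 218, 199, 218, 220, 220, 197, 237, 218, 220, 221, 220, 219, 220, 219, 221, 221, 220, 192, 218, 218, 218, 219]
174 [220, 218, 198, 218, 221, 219, 198, 236, 217, 219, 219, 220, 219, 218, 221, 217, 219, 222, 210, 220, 218, 218
[... 562 characters left out ...]
07, 138, 137, 144, 219, 219, 219, 221, 163]
6.0 ((257.0, 144.5), (3.0, 2.0), 90.0) [[0.5562355052273602, -0.15579564813092717, 0.08550000000000002], [0.5560756320062891, -0.15801959194042675, 0.08550000000000002], [0.5527438945134852, -0.15777581542046545, 0.08550000000000002], [0.5529042753261444, -0.15554445139450315, 0.08550000000000002]] [[ 0.5545 -0.1568  0.0855]]
90.0 ((257.0, 170.5), (45.0, 2.0), 90.0) [[0.5506710813475351, -0.15537605381887387, 0.08550000000000002], [0.5505103603506531, -0.15761239222562917, 0.08550000000000002], [0.4974848122042346, -0.1537326196973032, 0.08550000000000002], [0.4976535868516858, -0.15137818456767774, 0.08550000000000002]] [[ 0.5248 -0.1546  0.0855]]
```

Request:
apply_moves --plan '[[[0.5, 0.4, 0.25, -2, 0], [0.5, 0, 0, -4, 0], [0.5, 0, 0, -4, 0], [0.5, 0, 0, -2, 0], [0.5, 0, 0, 0, 0], [0.5, 0, 0, 0, 0], [0.5, 0, 0, 0, 0]]]'

```text
t: 17.05
ee_pos: [0.5266, -0.1541, 0.1067]
orientation: [0.0, 0.999, -0.035, 0.002]
contact_force: [0.1, 0.7, 0.8]
finger_gap: 0.0208
grip_force: 0.0
```

Request:
apply_moves --plan '[[[0.5, -0.1, -0.25, -0.6, 0], [0.5, 0, 0, -0.8, 0], [0.5, 0, 0, -0.7, 0], [0.5, 0, 0, -0.5, 0], [0.5, 0, 0, -0.4, 0], [0.5, 0, 0, 0, 0]]]'

```text
t: 17.65
ee_pos: [0.5239, -0.1569, 0.0735]
orientation: [0.0, 0.999, -0.035, -0.001]
contact_force: [0.7, 0.2, -0.4]
finger_gap: 0.0211
grip_force: 0.0
```

Request:
apply_moves --plan '[[[1, 0, 0, 0.1, 0], [1, 0, 0, 0.1, 0], [1, 0, 0, 0, 0], [1, 0, 0, 0, 0]]]'

```text
t: 18.05
ee_pos: [0.5245, -0.1569, 0.0767]
orientation: [0.0, 0.999, -0.035, 0.0]
contact_force: [-0.7, 0.1, -0.9]
finger_gap: -0.0001
grip_force: 0.0
```

```bash
python3 - <<'E'
from h import *
np.set_printoptions(precision=4,suppress=True)
w=manip.capture('wrist');im=manip.capture('scene');sd=manip.capture('side')
for n,x in zip('abw',(im,sd,w)): cv2.imwrite(f'pics/s11{n}.png',x[:,:,::-1])
p=np.array(manip.sense()['ee_pos'])
def proj(n,X):
    K,R,t=cam(n);q=(np.atleast_2d(X)@R.T+t)@K.T;return q[:,:2]/q[:,2:]
for n in('scene','side','wrist'): print(n,'tcp',proj(n,p),'tcp+20',proj(n,p+[0,0,.02]),'bar ends',proj(n,[[.493,-.1545,.083],[.557,-.159,.083]]))
g=sd.min(2);u,v=proj('side',p)[0].astype(int);print('side');print(g[v-24:v+14:2,u-20:u+22:2])
g=im.min(2);u,v=proj('scene',p)[0].astype(int);print('scene');print(g[v-24:v+14:2,u-20:u+22:2])
g=w.min(2);u,v=proj('wrist',p)[0].astype(int);print('wrist',u,v);print(g[v-60:v+40:5,u-50:u+50:5])
E
```

```text
scene tcp [[295.3158 244.7531]] tcp+20 [[296.0431 238.8639]] bar ends [[286.6438 252.7211]
 [304.2009 232.9586]]
side tcp [[187.6475 176.368 ]] tcp+20 [[186.8687 171.3158]] bar ends [[188.1753 166.2432]
 [186.7251 183.8333]]
wrist tcp [[260.5981 223.6866]] tcp+20 [[260.7357 237.2205]] bar ends [[260.2201 268.7814]
 [260.4153 180.3828]]
side
[[ 48  51  51  51  45  45  41  38  40  37  41  44  44  48  47  47  45  42
   38  36  37]
 [ 93  54  53  49  49  44  45  44  43  42  37  44  46  48  44  43  41  36
   36  36  33]
 [176 116  63  55  50  45  42  46  48  48  46  41  45  44  44  38  38  35
   34  33  41]
 [214 195 137  91  89  81  55  46  47  48  43  45  41  41  46  37  33  36
   36  35  32]
 [193 198 194 186 155 125  80  69  89  77  55  44  44  40  38  35  37  32
   38  36  34]
 [150 152 169 186 157 135  99  77 103  94  75  46  91  92  66  43  35  35
   30  36  36]
 [143 136 137 142 141 135 113  69  93  86  84  53 112 133 121  96  65  46
   38  37  32]
 [139 135 133 139 135 136 126  73  93  83  92  70 120 138 137 136 123  99
   74  35  35]
 [176 150 142 138 139 139 137 115 109  87 101
[... 3647 characters left out ...]
 237 237
  238 237]
 [105 237 236 236 226 234 236 236 156 162 252 200 236 238 237 237 236 237
  236 236]
 [107 235 168 171 216 237 164 156 160 148 180 141 171 215 238 237 237 238
  237 237]
 [ 67 160 160 157 146 195 159 160 145 138 152 126 146 211 236 236 237 238
  238 233]
 [ 72 161 164 159 146 159 162 159 114 112  28 114 118 213 237 160 158 164
  239 237]
 [ 73 157 155 158 147 158  56  63 116 104  26 113 115  58  71 155 160 162
  160 166]
 [ 70 154 158 160 158  32  26  58 113 102  28 114 113  34  27 108 162 160
  158 159]
 [ 71 156 161 160 157  39  53  75 113  99  31 114 111  52  56  64 160 157
  156 157]
 [ 68 157 158 157 155  31  28  90 114  94  25 112 113  41  37  37 157 158
  161 158]]
```

The wrist shows the bar (u≈260) exactly between the shut fingers, but the tips sit about 20 mm above the nominal TCP, just over the bar. I'll reopen and go deeper.

Request:
apply_moves --plan '[[[0.5, 0, 0, 0, 0], [0.5, 0, 0, 0, 0], [0.5, 0, 0, -0.6, 0], [0.5, 0, 0, -0.5, 0], [0.5, 0, 0, -0.4, 0], [0.5, 0, 0, -0.4, 0], [0.5, 0, 0, 0, 0]]]'

```text
t: 18.9
ee_pos: [0.5238, -0.1569, 0.0564]
orientation: [-0.0, 0.999, -0.035, -0.001]
contact_force: [-0.4, 0.1, -0.2]
finger_gap: 0.0215
grip_force: 0.0
```

Request:
apply_moves --plan '[[[1, 0, 0, 0, 0], [1, 0, 0, 0, 0], [1, 0, 0, 0, 0], [1, 0, 0, 0, 0]]]'

```text
t: 19.3
ee_pos: [0.5245, -0.1569, 0.0576]
orientation: [0.0, 0.999, -0.035, 0.0]
contact_force: [-1.2, -0.6, 0.3]
finger_gap: 0.0002
grip_force: 0.0
```

```bash
python3 - <<'E'
from h import *
np.set_printoptions(precision=4,suppress=True)
w=manip.capture('wrist');im=manip.capture('scene');sd=manip.capture('side')
for n,x in zip('abw',(im,sd,w)): cv2.imwrite(f'pics/s12{n}.png',x[:,:,::-1])
p=np.array(manip.sense()['ee_pos'])
def proj(n,X):
    K,R,t=cam(n);q=(np.atleast_2d(X)@R.T+t)@K.T;return q[:,:2]/q[:,2:]
for n in('scene','side','wrist'): print(n,[ (h,np.round(proj(n,p+[0,0,h/1000])[0]).tolist()) for h in (0,10,20,30,40)],'bar ends',proj(n,[[.493,-.1545,.083],[.557,-.159,.083]]).round().tolist())
g=w.min(2);print('wrist');print(np.arange(225,300,5));
for v in range(200,262,4): print(v,g[v,225:300:5])
g=im.min(2);print('scene',list(range(280,312,2)))
for v in range(222,258,2): print(v,g[v,280:312:2])
E
```

```text
scene [(0, [295.0, 250.0]), (10, [295.0, 247.0]), (20, [295.0, 244.0]), (30, [296.0, 242.0]), (40, [296.0, 239.0])] bar ends [[287.0, 253.0], [304.0, 233.0]]
side [(0, [188.0, 181.0]), (10, [188.0, 179.0]), (20, [188.0, 176.0]), (30, [187.0, 174.0]), (40, [187.0, 171.0])] bar ends [[188.0, 166.0], [187.0, 184.0]]
wrist [(0, [261.0, 224.0]), (10, [261.0, 230.0]), (20, [261.0, 237.0]), (30, [261.0, 245.0]), (40, [261.0, 254.0])] bar ends [[260.0, 286.0], [261.0, 190.0]]
wrist
[225 230 235 240 245 250 255 260 265 270 275 280 285 290 295]
200 [233 237 239 236 236 237 219 251 226 238 238 237 238 236 237]
204 [234 235 236 238 237 238 222 252 229 237 237 237 237 235 238]
208 [235 236 235 238 237 237 176 252 230 234 237 236 238 237 238]
212 [237 237 236 238 237 236 179 252 229 237 238 237 236 237 237]
216 [236 238 237 236 238 236 187 252 226 237 239 236 236 235 236]
220 [237 235 237 237 239 236 185 252 227 236 236 236 237 237 237]
224 [238 237 238 238 237 163 180 251 228 237 237 237 238 238 236]
228 [237 237 238 172 168 157 172 251 226 236 238 238 237 237 235]
232 [216 236 236 165 159 157 13
[... 1063 characters left out ...]

238 [ 55 114 138 126 184 182 100  83 104  63  43  97 200 212 179 216]
240 [115 143 124 189 229 203 102  83  99  53  69 156 182 181 172 207]
242 [143 122 171 228 228 219 188 127 106 115 126 174 205 222 227 226]
244 [124 174 224 228 225 226 208 163 162 183 168 224 228 228 227 227]
246 [161 225 227 222 226 214 171 159 159 166 216 227 226 227 227 227]
248 [220 228 228 229 214 176 162 162 149 198 228 227 226 227 228 227]
250 [227 226 227 217 174 155 148 148 171 222 228 228 227 227 227 227]
252 [227 224 220 179 159 140 142 144 155 217 226 219 219 224 225 229]
254 [192 173 158 146 153 142 143 145 147 187 172 147 148 158 171 195]
256 [144 143 142 146 154 142 144 144 144 145 143 153 149 144 145 146]
```

Request:
apply_moves --plan '[[[0.5, 0, 0, 0.3, 0], [0.5, 0, 0, 0.3, 0], [0.5, 0, 0, 0, 0], [0.5, 0, 0, -0.8, 0], [0.5, 0, 0, -0.7, 0], [0.5, 0, 0, -0.4, 0], [0.5, 0, 0, 0, 0]]]'

```text
t: 20.15
ee_pos: [0.5235, -0.1569, 0.043]
orientation: [0.0, 0.999, -0.035, -0.001]
contact_force: [0.6, 0.5, -0.6]
finger_gap: 0.0213
grip_force: 0.0
```

Request:
apply_moves --plan '[[[1, 0, 0, 0, 0], [1, 0, 0, 0, 0], [1, 0, 0, 0, 0], [1, 0, 0, 0, 0]]]'

```text
t: 20.55
ee_pos: [0.5243, -0.1572, 0.0446]
orientation: [0.0, 0.999, -0.035, 0.0]
contact_force: [-0.6, -1.5, -0.7]
finger_gap: 0.004
grip_force: 58.9
```

Gap is 4 mm on an 8 mm bar, so I've only pinched its top. I'll reopen and go 6 mm deeper.

Request:
apply_moves --plan '[[[0.5, 0, 0, 0, 0], [0.5, 0, 0, 0, 0], [0.5, 0, 0, -0.4, 0], [0.5, 0, 0, -0.3, 0], [0.5, 0, 0, 0, 0]]]'

```text
t: 21.05
ee_pos: [0.5239, -0.1568, 0.0365]
orientation: [-0.0, 0.999, -0.035, -0.001]
contact_force: [-0.2, -0.2, -0.7]
finger_gap: 0.0211
grip_force: 0.0
```

Request:
apply_moves --plan '[[[1, 0, 0, 0, 0], [1, 0, 0, 0, 0], [1, 0, 0, 0, 0], [1, 0, 0, 0, 0]]]'

```text
t: 21.45
ee_pos: [0.5243, -0.1571, 0.0374]
orientation: [0.0, 0.999, -0.035, 0.0]
contact_force: [0.0, -2.3, -0.1]
finger_gap: 0.0042
grip_force: 58.6
```

Request:
apply_moves --plan '[[[1, 0, 0, 0.5, 0], [1, 0, 0, 1, 0], [1, 0, 0, 2, 0], [1, 0, 0, 3, 0], [1, 0, 0, 3, 0], [1, 0, 0, 3, 0], [1, 0, 0, 3, 0], [1, 0, 0, 0, 0], [1, 0, 0, 0, 0]]]'

```text
t: 22.35
ee_pos: [0.5247, -0.1566, 0.1934]
orientation: [-0.0, 0.999, -0.035, 0.001]
contact_force: [0.1, 0.4, -2.8]
finger_gap: 0.0047
grip_force: 58.6
```

```bash
python3 - <<'E'
from h import *
np.set_printoptions(precision=4,suppress=True)
w=manip.capture('wrist');im=manip.capture('scene');sd=manip.capture('side')
for n,x in zip('abw',(im,sd,w)): cv2.imwrite(f'pics/s13{n}.png',x[:,:,::-1])
print(manip.sense()['ee_pos'])
for x,n,b in((w,'w',(100,40,450,300)),(im,'sc',(250,150,360,300)),(sd,'sd',(140,90,260,240))):
    x0,y0,x1,y1=b;g=x.min(2);m=np.zeros_like(g);m[y0:y1,x0:x1]=(g[y0:y1,x0:x1]>180)*255
    for k in sorted(cv2.findContours(m,0,1)[0],key=cv2.contourArea)[-2:]:
        print(n,cv2.contourArea(k),cv2.approxPolyDP(k,4,True)[:,0].tolist())
E
```

```text
[ 0.5238 -0.1567  0.191 ]
w 1403.0 [[104, 60], [100, 101], [106, 109], [122, 111], [132, 98], [131, 76], [120, 61]]
w 35985.5 [[198, 103], [204, 238], [215, 235], [228, 245], [234, 232], [251, 225], [257, 189], [281, 180], [286, 186], [283, 193], [270, 199], [282, 186], [268, 188], [255, 202], [256, 257], [262, 253], [266, 210], [266, 229], [290, 246], [292, 257], [295, 251], [317, 253], [384, 285], [383, 298], [378, 299], [415, 298], [430, 290], [431, 275], [410, 270], [439, 126], [430, 104], [251, 99]]
sc 156.0 [[250, 198], [255, 205], [269, 201], [264, 195]]
sc 1140.5 [[359, 175], [339, 175], [314, 187], [309, 199], [331, 201], [323, 210], [310, 209], [296, 227], [314, 227]]
sd 482.5 [[191, 90], [205, 109], [239, 105], [205, 90]]
sd 1532.5 [[140, 104], [145, 118], [140, 140], [148, 141], [149, 150], [196, 170], [199, 145], [191, 140], [175, 148], [180, 133], [176, 139], [156, 127], [147, 111], [149, 102]]
```

```bash
python3 - <<'E'
from h import *
np.set_printoptions(precision=4,suppress=True)
b=onz('scene',[(259,211)],0);print('beaker base',b,Fr(b))
b=onz('scene',np.array([(383,280),(428,280)])*.64,.091);print('rim',b,Fr(b))
K,R,t=cam('wrist');c=-R.T@t
p=np.array(manip.sense()['ee_pos']);bar=p+[0,0,.0455]
from scipy.optimize import least_squares
ax=np.radians(-4);ux=np.array([np.cos(ax),np.sin(ax),0]);uy=np.array([-ux[1],ux[0],0])
def f(q):
    th,s=q;up=-uy*np.cos(th)+np.array([0,0,np.sin(th)]);n=uy*np.sin(th)+np.array([0,0,np.cos(th)])
    o_=bar-.022*n+s*ux;X=np.array([o_+.078*ux+up*k for k in(-.066,.066)]);X=(X@R.T+t)@K.T
    return (X[:,:2]/X[:,2:]-[(198,103),(437,106)]).ravel()
r=least_squares(f,[.5,0]);print('tilt deg, along-bar offset',np.degrees(r.x[0]),r.x[1],r.fun)
E
```

```text
beaker base [[ 0.6152 -0.0038  0.    ]] [[0.1234 0.14   0.    ]]
rim [[ 0.6143  0.0363  0.091 ]
 [ 0.6536 -0.0212  0.091 ]] [[0.0843 0.1307 0.091 ]
 [0.1325 0.1811 0.091 ]]
tilt deg, along-bar offset 35.884792023469686 0.0006666912271366854 [-1.059   0.2101  2.0759  0.3177]
```

Request:
apply_moves --plan '[[[1, -0.3, 2.7, 0, -1], [1, -0.4, 4, 0, -1], [1, -0.4, 4, 0, -1], [1, -0.4, 4, 0, -1], [1, -0.4, 4, 0, -1], [1, -0.2, 4, 0, -1], [1, -0.2, 3, 0, -1], [1, 0, 1, 0, 0], [1, 0, 0, -2, 0], [1, 0, 0, -3, 0], [1, 0, 0, -2, 0], [1, 0, 0, 0, 0]]]'

```text
t: 23.7
ee_pos: [0.4993, 0.1088, 0.1182]
orientation: [0.002, 0.995, -0.096, -0.003]
contact_force: [-0.6, 0.1, -1.6]
finger_gap: 0.0044
grip_force: 58.8
```

Request:
apply_moves --plan '[[[1, 0.2, 0.1, -1.2, 0], [1, 0, 0, -0.6, 0], [1, 0, 0, -0.4, 0], [1, 0, 0, -0.4, 0], [1, 0, 0, -0.4, 0], [1, 0, 0, 0, 0]]]'

```text
t: 24.3
ee_pos: [0.5039, 0.1105, 0.0937]
orientation: [0.0, 0.995, -0.096, 0.001]
contact_force: [-2.7, -3.2, 5.9]
finger_gap: 0.0047
grip_force: 59.7
```

Request:
apply_moves --plan '[[[1, 0, 0, -0.4, 0], [1, 0, 0, -0.4, 0], [1, 0, 0, -0.4, 0], [1, 0, 0, 0, 0]]]'

```text
t: 24.7
ee_pos: [0.5037, 0.111, 0.0809]
orientation: [-0.0, 0.995, -0.096, 0.001]
contact_force: [-0.3, -2.4, 1.7]
finger_gap: 0.0048
grip_force: 59.6
```

Request:
apply_moves --plan '[[[1, 0, 0, -0.4, 0], [1, 0, 0, -0.4, 0], [1, 0, 0, -0.3, 0], [1, 0, 0, 0, 0]]]'

```text
t: 25.1
ee_pos: [0.503, 0.1109, 0.0687]
orientation: [0.0, 0.995, -0.096, -0.0]
contact_force: [-0.4, -2.6, 2.2]
finger_gap: 0.0044
grip_force: 59.6
```

Request:
apply_moves --plan '[[[1, 0, 0, -0.2, 0], [1, 0, 0, -0.2, 0], [1, 0, 0, -0.2, 0], [1, 0, 0, 0, 0]]]'

```text
t: 25.5
ee_pos: [0.5032, 0.111, 0.0632]
orientation: [0.0, 0.995, -0.096, -0.0]
contact_force: [-0.6, -3.1, 3.4]
finger_gap: 0.0048
grip_force: 59.6
```

Request:
apply_moves --plan '[[[1, 0, 0, -0.2, 0], [1, 0, 0, -0.2, 0], [1, 0, 0, -0.1, 0], [1, 0, 0, 0, 0]]]'

```text
t: 25.9
ee_pos: [0.5036, 0.1105, 0.0625]
orientation: [0.0, 0.995, -0.096, 0.001]
contact_force: [-13.6, -4.0, 23.8]
finger_gap: 0.0043
grip_force: 62.2
```

```bash
cat > cv.py <<'E'
from h import *
np.set_printoptions(precision=4,suppress=True)
ang=lambda v:np.degrees(np.arctan2(v[1],v[0]))
im=manip.capture('scene');sd=manip.capture('side');w=manip.capture('wrist')
for n,x in zip('abw',(im,sd,w)): cv2.imwrite(f'pics/s14{n}.png',x[:,:,::-1])
s=manip.sense();print(s['t'],s['ee_pos'])
for x,n,b,th in((w,'wrist',(60,40,470,300),180),(im,'scene',(130,130,260,270),150),(sd,'side',(220,110,350,225),150)):
    x0,y0,x1,y1=b;g=x.min(2);m=np.zeros_like(g);m[y0:y1,x0:x1]=(g[y0:y1,x0:x1]>th)*255
    for k in sorted(cv2.findContours(m,0,1)[0],key=cv2.contourArea)[-2:]:
        P=cv2.approxPolyDP(k,4,True)[:,0];print(n,cv2.contourArea(k),P.tolist());print(np.round(onz(n,P.astype(float),.088)[:,:2],3).tolist())
E
python3 cv.py
```

```text
26.05 [0.5035 0.1105 0.0625]
wrist 13278.5 [[185, 162], [181, 187], [188, 254], [218, 245], [226, 253], [236, 235], [251, 229], [251, 189], [257, 178], [267, 183], [268, 229], [284, 236], [292, 253], [305, 244], [331, 252], [338, 180], [325, 153], [307, 147], [209, 147]]
[[0.559, 0.142], [0.545, 0.148], [0.503, 0.156], [0.506, 0.136], [0.5, 0.133], [0.51, 0.124], [0.513, 0.115], [0.537, 0.11], [0.542, 0.105], [0.539, 0.1], [0.511, 0.105], [0.504, 0.096], [0.492, 0.093], [0.497, 0.085], [0.488, 0.07], [0.533, 0.061], [0.549, 0.066], [0.554, 0.076], [0.564, 0.127]]
wrist 31382.5 [[60, 111], [92, 277], [153, 277], [156, 290], [161, 288], [157, 266], [184, 253], [177, 171], [193, 148], [211, 142], [304, 142], [324, 147], [340, 165], [335, 249], [361, 265], [357, 287], [366, 292], [387, 157], [382, 154], [386, 111], [380, 103], [151, 100], [132, 111]]
[[0.597, 0.198], [0.499, 0.219], [0.492, 0.182], [0.482, 0.183], [0.483, 0.179], [0.499, 0.177], [0.505, 0.158], [0.555, 0.148], [0.565, 0.136], [0.567, 0.126], [0.557, 0.077], [0.553, 0.067], [0.541, 0.059], [0.49, 0.067], [0.476, 0.053], [
[... 872 characters left out ...]
49, 110], [307, 110]]
[[0.325, 0.191], [0.387, 0.187], [0.386, 0.319], [0.306, 0.337], [0.294, 0.209]]
side 3137.0 [[238, 153], [233, 196], [340, 204], [339, 165], [310, 162], [308, 144], [299, 151], [304, 158], [287, 162], [285, 156], [281, 161], [272, 153], [264, 155], [270, 150], [265, 141], [260, 148], [257, 180], [305, 185], [305, 195], [293, 199], [237, 195]]
[[0.46, -0.015], [0.615, -0.04], [0.668, 0.23], [0.532, 0.257], [0.513, 0.179], [0.442, 0.186], [0.468, 0.156], [0.496, 0.165], [0.507, 0.116], [0.484, 0.114], [0.502, 0.1], [0.469, 0.079], [0.474, 0.056], [0.456, 0.075], [0.419, 0.065], [0.446, 0.048], [0.566, 0.027], [0.595, 0.152], [0.629, 0.146], [0.64, 0.113], [0.612, -0.03]]
```

The cover is flat, its far edge reading consistently at 88 mm height, and centred at about (0.503, 0.112) over the block. I'll ease off and release.

Request:
apply_moves --plan '[[[1, 0, 0, 0.2, 0], [1, 0, 0, 0.1, 0], [1, 0, 0, 0, 0]]]'

```text
t: 26.35
ee_pos: [0.5034, 0.1106, 0.0627]
orientation: [0.0, 0.995, -0.096, 0.0]
contact_force: [-4.8, -3.8, 9.5]
finger_gap: 0.0045
grip_force: 60.5
```

Request:
apply_moves --plan '[[[0.5, 0, 0, 0.1, 0], [0.5, 0, 0, 0, 0], [0.5, 0, 0, 0, 0], [0.5, 0, 0, 0.5, 0], [0.5, 0, 0, 1, 0], [0.5, 0, 0, 2, 0], [0.5, 0, 0, 4, 0], [0.5, 0, 0, 4, 0], [0.5, 0, 0, 4, 0], [0.5, 0, 4, 0, 0], [0.5, 0, 4, 0, 0], [0.5, 0, 4, 0, 0]]]'

```text
t: 27.55
ee_pos: [0.5034, 0.2325, 0.2189]
orientation: [-0.001, 0.995, -0.097, 0.001]
contact_force: [0.8, -0.1, 0.3]
finger_gap: 0.0212
grip_force: 0.0
```

```bash
python3 cv.py | grep -A1 -E "^[0-9]|scene [0-9]{4}|wrist [0-9]{5}|side [0-9]{4}"
```

```text
27.7 [0.503  0.2329 0.2173]
wrist 1083.0 [[99, 40], [84, 52], [60, 58], [61, 75], [86, 69], [88, 75], [89, 69], [94, 76], [103, 72], [104, 81], [88, 90], [92, 96], [99, 87], [116, 88], [102, 71], [107, 61]]
--
wrist 26010.0 [[227, 87], [230, 200], [295, 200], [299, 105], [311, 99], [305, 210], [309, 219], [412, 220], [422, 203], [431, 203], [423, 198], [444, 91], [456, 90], [445, 89], [442, 77], [319, 75], [311, 88]]
[[0.601, 0.249], [0.48, 0.273], [0.466, 0.199], [0.569, 0.179], [0.573, 0.166], [0.452, 0.189], [0.44, 0.186], [0.416, 0.067], [0.435, 0.055], [0.433, 0.045], [0.441, 0.054], [0.555, 0.031], [0.554, 0.019], [0.557, 0.03], [0.569, 0.034], [0.594, 0.155], [0.583, 0.165]]
scene 1012.0 [[130, 169], [185, 130], [131, 130]]
[[0.483, 0.302], [0.687, 0.302], [0.599, 0.432]]
scene 3541.5 [[234, 190], [198, 167], [132, 202], [157, 224], [165, 215], [184, 228], [227, 202]]
[[0.572, 0.038], [0.586, 0.164], [0.408, 0.208], [0.395, 0.113], [0.423, 0.117], [0.42, 0.057], [0.532, 0.028]]
side 1569.0 [[269, 112], [269, 132], [349, 128], [349, 110], [343, 115], [341, 110], [332, 115], [328, 110]]
[[0.293, 0.092], [0.382, 0.081], [0.386, 0.319], [0.306, 0.337], [0.327, 0.314], [0.304, 0.313], [0.324, 0.28], [0.3, 0.273]]
side 3744.0 [[238, 153], [233, 196], [340, 204], [339, 165], [310, 162], [307, 143], [265, 140], [260, 147], [258, 181], [305, 185], [305, 195], [293, 199], [237, 195]]
[[0.46, -0.015], [0.615, -0.04], [0.668, 0.23], [0.532, 0.257], [0.513, 0.179], [0.438, 0.184], [0.414, 0.066], [0.442, 0.049], [0.569, 0.029], [0.595, 0.152], [0.629, 0.146], [0.64, 0.113], [0.612, -0.03]]
```

All three views agree: the cover lies flat, centred at about (0.504, 0.111), at -11 degrees, square with the block. Handing in.

```bash
python3 -c "
from workcell import manip
print(manip.hand_in())"
```

```text
the job is handed in; nothing more can be done
None
```

I handed the job in at about 28 s; the hand-in returned no verdict. By my last camera readings, the block lies flat on the pad, wells up and square with the tray, and the cover rests flat and centred on it. My first low push tipped the block to about 30 degrees instead of sliding it, so I set it upright again, gripped it from above and slid it to the sill.

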